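# Load a tube rack into a laboratory shaker

## Task

Load the rack with the blue-capped tubes onto the shaker: keep it upright, set it flat on the platform and slide its tongue under the overhang of the retaining block until it is fully home and the red-knobbed spring plunger has dropped into the tongue's notch. Its bearings are delicate: put the rack down softly, feel your way in and never push harder than about 15 N. Then let go; leave the red-capped rack where it is.

Things in the scene. Friction and masses are not known exactly. Their poses are not given: they have to be found in the camera images.
- rack_blue: Rack to load: aluminium block 44 (x) x 90 (y) x 45 mm tall, eight blue caps up to 54 mm above its underside, 0.3 to 0.55 kg. Origin: centre of the block's underside, z up. Grip it across the 44 mm, clear from 6 to 45 mm up. Under it a steel foot 40 mm wide, 6 mm thick, which runs on at the -y end as a tongue 46 mm beyond the block.
- rack_tip (a point): Middle of the blue rack's tongue tip, at its underside: (0, -91, 0) mm from the rack's origin. Going back from the tip, the middle 14 mm of the tongue has a lead-in ramp rising from 1 to 6 mm over 10 mm, a 17 mm flat land at 6 mm, then the notch, 10.5 mm long, centre 32 mm behind the tip, floor 3 mm above the underside.
- rack_red: Second rack of the same make with red caps, on the same black mat; to be left where it is. Origin and axes as the blue one's.
- shaker: Bench shaker, fixed. White housing 220 (x) x 280 (y) mm; dark flat platform 206 x 270 mm, top 105 mm above the origin. Origin: centre of the underside on the bench, z up, -x is the front with display. The aluminium retaining block stands near the platform's -y end. Its bearings stand 28 N in all from a rack in the pocket (12 N of weight and plunger, 16 N of push); 90 N for an instant at set-down.
- mouth (a point): A mark on the platform (shaker frame 0, -55, 105 mm): nominal middle of the overhang's front edge. The retaining block is bolted through slots and really stands up to 12 mm either way along the shaker's y from here: not measured, to be felt. Overhang: underside 8.5 mm, top 14 mm above the platform. Pocket below: 43 mm wide, open to +y, end stop 39 mm behind the front edge.
- seat (a point): Nominal place of the rack's origin when home (shaker frame 0, -3, 105 mm), rack axes parallel to the shaker's, tongue to -y; really up to 12 mm either way along y, with the tip at the end stop. Flared guides 10 mm high stand up to 12 mm before the overhang, 60 mm apart at their tips. Pushing in takes 3 to 9 N while the ramp lifts the plunger, then 0 to 5 N of rubbing, till the stop is hit.
- plunger (a joint): Height (m) of the spring plunger: upright pin 8 mm across, round nose, red knob (21 mm across, top 40 mm over the platform), in the middle of the retaining block 8 mm behind the overhang's front edge. 0 = at rest, nose 1 mm above the platform; about 0.005 = lifted, riding on the tongue; about 0.002 = dropped into the notch. Spring 2 to 3.6 N down.

How it is judged (in metres and radians):
On the way:
1. the rack's tongue has slid under the overhang and lifted the plunger (value of joint plunger above 0.004 m and y of rack_blue in the frame of shaker above -0.012 m and z of rack_blue in the frame of shaker below 0.108 m), for 0.05 s.
At the end, for the whole second after the job is handed in: The blue-capped rack stands flat on the platform (within 2 mm in height, 0.04 rad) and square to it (0.08 rad, within 4 mm sideways), its tongue under the overhang with the plunger dropped into the notch (plunger at 1 to 3 mm), at rest and released (value of joint plunger between 0.001 and 0.003 m and y of rack_blue in the frame of shaker between -0.018 and 0.011 m and x of rack_blue in the frame of shaker between -0.004 and 0.004 m and z of rack_blue in the frame of shaker between 0.103 and 0.107 m and angle between rack_blue's own z axis and vertical below 0.04 rad and angle between the y axis of rack_blue and the y axis of shaker, either way round below 0.08 rad and linear speed of rack_blue below 0.01 m/s); the robot touches nothing.
It fails at once if the rack bears on the shaker with more than 28 N, all its contact forces added up, once the tongue is in the retaining block (rack origin less than 30 mm from the shaker's middle along y) (contact force between rack_blue and shaker above 28 N and y of rack_blue in the frame of shaker below 0.03 m).
It fails at once if the rack is banged onto the shaker with more than 90 N (contact force between rack_blue and shaker above 90 N).
It fails at once if the shaker is pushed with more than 25 N by the robot (contact force between any of the fingers, the arm and shaker above 25 N).
It fails at once if the blue-capped rack is tipped by more than 0.4 rad (angle between rack_blue's own z axis and vertical above 0.4 rad).
It fails at once if the red-capped rack is moved by more than 20 mm or tipped (distance of rack_red from where it was at the start of the episode above 0.02 m or angle between rack_red's own z axis and vertical above 0.2 rad).
It also fails if it takes over 70 s, if anything falls off the work surface, if the arm or the gripper's body presses on something with over 40 N, if the wrist force passes 120 N, or if a joint passes its speed limit or range.

## Robot

A 6-joint arm with a two-finger parallel gripper is mounted at the origin on the work surface. World frame = base frame: x ahead of the robot, y to its left, z up, the work surface at z = 0. Lengths are in mm, angles in rad, forces in N, time in s.
With the tool pointing down it reaches from about 400 to 925 mm from the base axis. Payload 12.5 kg.
Tool frame: the origin (TCP) lies at the very end of the fingers, on their centre line; the grasp point (between the pads) lies 19 mm behind it; z points along the fingers, y is the line along which they close (so a half turn about z gives the same grasp; the last joint's range is limited). The gripper opens to 95 mm and grips with 3 to 60 N. Pads are 20 mm wide; open, the fingers measure 119 mm over their backs; the gripper's body (75 mm by 180 mm) begins 59 mm behind the grasp point.
Start: joints at [-1.229, 0.491, 1.559, -0, 1.092, -0.106], TCP at [270.639, -563.384, 214.661] pointing down, gripper open.
Joint ranges: [-3.1, 3.1], [-0.84, 2.19], [0.05, 2.79], [-1.13, 4.28], [0.06, 2.93], [-2.69, 2.69]. Speed limits (rad/s): [2.22, 2.22, 2.79, 3.14, 3.14, 3.14].

## Interface

Orientations are given as [roll, pitch, yaw] about the fixed x, y, z axes, in that order (R = Rz(yaw) Ry(pitch) Rx(roll)).
In Python, from cell import * gives the robot as it stands.
- The arm moves only by the tool step_arm, never from a script. Its argument "plan" is a list of rows, each an object of numbers: "x", "y", "z": the shift along the tool's x, y, z in units of 25 mm (1.0 is 25 mm); "rx", "ry", "rz": the turn, a rotation vector about the tool's x, y, z in units of 0.1 rad (1.0 is 0.1 rad). In form: [{"x": .., "y": .., "z": .., "rx": .., "ry": .., "rz": ..}, ...]. A call has exactly 10 rows; each row shifts and turns the commanded pose from where the row before left it, along the tool's axes as they then stand; what a row does not reach is not made up. A row lasts 1/12 s, in which the tool goes at most 41.7 mm and 7.16 degrees, less where a joint would pass 70% of its speed; a pose out of reach is approached as far as the arm can. A call with a number of a shift or a turn outside -1 to 1 is refused whole. A call with a gripper value outside its range is refused whole. "jaw" is the closure, from -1 (fully open) to 1 (shut), so that 0 is half open, set as the call begins (left out, the last holds). The fingers move at their own pace and stop on an object; the grip force is fixed at half the most. Time passes only in rows, so rows that do not move let the fingers close, or fill a call up. It gives the time, the measured TCP pose, the force, the opening and the grip force at its end, in the units of the state.
- state(): the state, without advancing time (a new reading comes with each control period).
- read_camera(name): name is "scene" or "top" or "wrist"; returns a dict with "image" (384x512x3 uint8, red, green, blue), "depth" (384x512 float32, mm along the optical axis (not along the pixel's ray), 0 where there is no reading), "vfov" (degrees; the focal length in pixels is half the picture's height over the tangent of half this angle, whatever the lens; pixels are square), "cx", "cy" (the principal point, pixels), "k1" (the pictures are not rectified: a ray, as slopes to the right and down, at radius r is drawn at 1 + k1 r^2 times it, then the intrinsics apply), "R" (3x3) and "t" (3): a world point X has camera coordinates R X + t. Camera axes: x right, y down, z forward; pixel columns grow to the right and rows downward; lengths in mm; the calibration is good to about 2 mm. A picture is of the moment at which its call begins.
- job_done(): hands the job in; it is judged then, once.
The state is a dict: "t": time; "joints": joint angles; "qvel": joint speeds; "tau": joint torques, N m; "eef_pos": TCP position; "tcp_rot": TCP orientation; "ft_force": force on the tool from outside, world axes, zero at the start; "moment": the same for the moment, N m; "opening": opening from 0.0 (shut) to 1.0 (fully open); "grip_force": force on a finger pad.
Only numpy, scipy, OpenCV 4.12 (cv2) and the standard library are available. Lean on these libraries where they do the work, as an engineer would, in place of code of your own. Each camera call takes 0.05 s, during which the arm holds its last target. There are 200 camera calls.

## Working session

There is one attempt and no reset: what is moved stays moved. The work goes in short steps, Python scripts to look and compute and a tool call to move; the robot and the scene stay as the last step left them, time stands still between calls to the robot, and variables do not carry over. Pictures are saved under pics/ and viewed, at most 10 in all, crops included, and the job is handed in when it is done.

Besides the shell and the picture viewer there is one more tool, called after ">>>" by a JSON object that holds its "fn" and its "kwargs". step_arm: Moves the arm, as the interface text tells. Shifts and turns lie within -1 to 1; 1 stands for 25 mm of shift or 0.1 rad of turn. Its arguments: {"type":"object","properties":{"plan":{"type":"array","items":{"type":"object","properties":{"x":{"type":"number"},"y":{"type":"number"},"z":{"type":"number"},"rx":{"type":"number"},"ry":{"type":"number"},"rz":{"type":"number"}}}},"jaw":{"type":"number"}},"required":["plan"]}

```bash
mkdir -p pics; ls; python3 - <<'E'
from cell import *
import cv2, numpy as np
s=state(); print(s)
for n in ["scene","top"]:
    c=read_camera(n); cv2.imwrite(f"pics/{n}0.png",c["image"][:,:,::-1])
    np.savez(f"pics/{n}0.npz",**{k:np.array(v) for k,v in c.items()})
    print(n,c["vfov"],c["cx"],c["cy"],c["k1"],c["R"],c["t"])
E
```

```text
pics
{'t': 0.0, 'joints': array([-1.22863824e+00,  4.91550697e-01,  1.55950333e+00, -1.51091830e-05,
        1.09169017e+00, -1.05615329e-01]), 'qvel': array([ 9.71817418e-05,  2.27641967e-04,  3.71097227e-04,  2.84713938e-04,
        6.15845073e-04, -9.65943906e-05]), 'tau': array([-1.23725753e-03, -6.12651157e+01, -2.58185810e+01,  6.92220521e-02,
        4.83078626e-02, -1.30154640e-04]), 'eef_pos': array([ 270.51758825, -563.12469153,  214.04870358]), 'tcp_rot': array([-3.14044611e+00, -1.08069335e-04,  4.47780325e-01]), 'ft_force': array([-0.32677156,  0.21878073, -0.07968839]), 'moment': array([ 0.00046459, -0.04506805,  0.02825684]), 'grip_force': 0.0, 'opening': 0.9972814835716504}
scene 52.208346047651084 258.10757844700873 198.00450893038783 -0.11855931364176442 [[-0.79433967  0.60719009 -0.01856537]
 [ 0.45541169  0.57499767 -0.67968954]
 [-0.40202571 -0.54835926 -0.73326493]] [ 441.26044153 -177.65833421 1060.49026069]
top 44.55206266473582 258.725930533733 191.2785822603818 -0.1255962138943176 [[-0.01575551 -0.99967922  0.01982987]
 [-0.99963285  0.01531134 -0.02235472]
 [ 0.02204393 -0.0201748  -0.99955342]] [ -35.48113966  527.29995971 1256.30398734]
```

View pics/scene0.png

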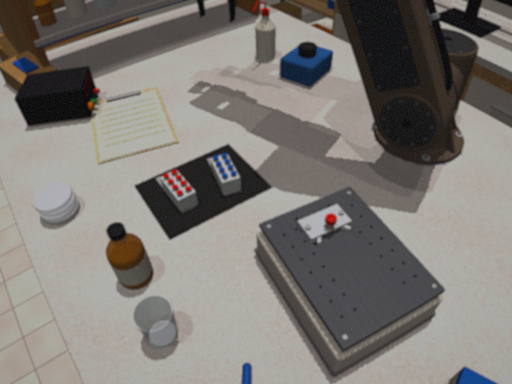

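View pics/top0.png

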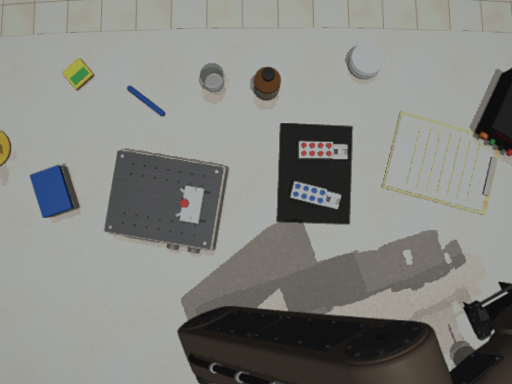

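The scene view shows the shaker at the lower right with its red knob at (331,218), and the blue rack at (225,173) on the mat. In the top view the blue rack is at (315,195) with its tongue to the right (-y). The retaining block is at (190,203) and the shaker's front knobs face down (-x).

```bash
cat > h.py <<'E'
import numpy as np, cv2
def K(c):
    f=c["image"].shape[0]/2/np.tan(np.radians(float(c["vfov"]))/2)
    return np.array([[f,0,float(c["cx"])],[0,f,float(c["cy"])],[0,0,1]])
def rays(c,px):
    p=cv2.undistortPoints(np.array(px,float).reshape(-1,1,2),K(c),np.array([float(c["k1"]),0,0,0])).reshape(-1,2)
    d=np.c_[p,np.ones(len(p))]@c["R"]
    return -c["R"].T@c["t"], d
def plane(c,px,z):
    o,d=rays(c,px); return o+d*((z-o[2])/d[:,2])[:,None]
def project(c,X):
    return cv2.projectPoints(np.array(X,float).reshape(-1,3),cv2.Rodrigues(c["R"])[0],c["t"],K(c),np.array([float(c["k1"]),0,0,0]))[0].reshape(-1,2)
def hsv(c): return cv2.cvtColor(c["image"],cv2.COLOR_RGB2HSV)
def blobs(m,amin=4,amax=1e9):
    n,l,s,ce=cv2.connectedComponentsWithStats(m.astype(np.uint8))
    return [(ce[i],s[i,4]) for i in range(1,n) if amin<=s[i,4]<=amax]
def tri(c1,p1,c2,p2):
    o1,d1=rays(c1,[p1]);o2,d2=rays(c2,[p2]);A=np.c_[d1[0],-d2[0]]
    s=np.linalg.lstsq(A,o2-o1,rcond=None)[0];a=o1+s[0]*d1[0];b=o2+s[1]*d2[0]
    return (a+b)/2,np.linalg.norm(a-b)
E
python3 - <<'E'
from h import *
T=dict(np.load("pics/top0.npz"));S=dict(np.load("pics/scene0.npz"))
h=hsv(T)
blue=(h[...,0]>100)&(h[...,0]<135)&(h[...,1]>110)
b=[x for x in blobs(blue) if 280<x[0][0]<350 and 170<x[0][1]<215]
P=plane(T,[x[0] for x in b],54);print("caps",[(x[1]) for x in b]);print(P.round(1)); 
c=P.mean(0);print("mean",c)
r=cv2.minAreaRect(P[:,:2].astype(np.float32));print(r)
red=((h[...,0]<8)|(h[...,0]>172))&(h[...,1]>130)
rk=[x for x in blobs(red) if 170<x[0][0]<200];print("knob top",rk)
h2=hsv(S);red2=((h2[...,0]<8)|(h2[...,0]>172))&(h2[...,1]>130)
rs=[x for x in blobs(red2) if 310<x[0][0]<350 and 200<x[0][1]<235];print(rs)
print("knob",tri(T,rk[0][0],S,rs[0][0]), plane(T,[rk[0][0]],143))
# platform: dark region contour
dark=(h[...,2]<110);dark[:, :90]=0;dark[:,240:]=0;dark[:140]=0;dark[255:]=0
ct=max(cv2.findContours(dark.astype(np.uint8),cv2.RETR_EXTERNAL,cv2.CHAIN_APPROX_NONE)[0],key=cv2.contourArea)
P=plane(T,ct.reshape(-1,2),105);r=cv2.minAreaRect(P[:,:2].astype(np.float32));print("platform",r,cv2.boundingRect(ct))
print("depths", [T["depth"][v,u] for u,v in ((150,220),(315,195),(300,215),(192,215))])
im=np.hstack([cv2.resize(T["image"][135:265,90:240],None,fx=2.6,fy=2.6,interpolation=2),cv2.resize(T["image"][115:245,265:375],None,fx=2.6,fy=2.6,interpolation=2)])
cv2.imwrite("pics/crop1.png",im[:,:,::-1]);print(im.shape)
E
```

```text
caps [np.int32(14), np.int32(15), np.int32(20), np.int32(16), np.int32(15), np.int32(16), np.int32(18), np.int32(16)]
[[ 538.6 -143.7   54. ]
 [ 533.  -164.9   54. ]
 [ 527.  -186.8   54. ]
 [ 520.9 -208.3   54. ]
 [ 518.1 -138.4   54. ]
 [ 512.5 -159.6   54. ]
 [ 506.9 -181.    54. ]
 [ 500.8 -202.7   54. ]]
mean [ 519.72483861 -173.1770188    54.        ]
((519.7205200195312, -173.31631469726562), (66.96492767333984, 21.24738311767578), 74.90626525878906)
knob top [(array([183.58, 202.74]), np.int32(50))]
[(array([330.43333333, 218.9       ]), np.int32(90))]
knob (array([499.4035838 , 140.13882926, 138.03466359]), np.float64(1.4116915488942452)) [[498.91214415 139.95284665 143.        ]]
platform ((504.7957458496094, 197.7398681640625), (269.3904113769531, 227.1829376220703), 79.65452575683594) (105, 150, 118, 100)
depths [np.float32(1156.4637), np.float32(1224.9623), np.float32(1266.7245), np.float32(1144.6534)]
(338, 676, 3)
```

View pics/crop1.png

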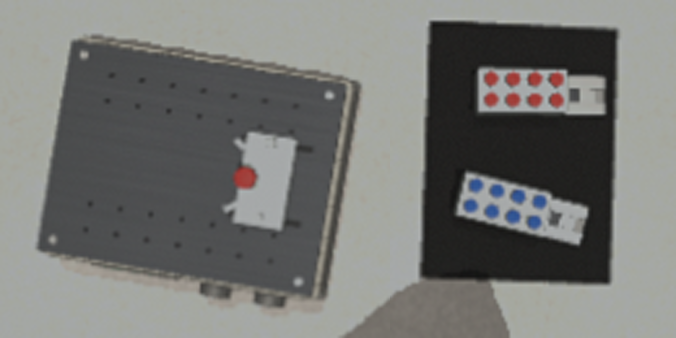

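>>> {"fn": "step_arm", "kwargs": {"plan": [{"rz": -0.9},{"rz": -0.9},{"rz": -0.9},{"rz": -0.9},{"rz": -0.9},{"rz": -0.9},{"rz": -0.9},{"rz": -0.9},{"rz": -0.9},{"rz": -0.46}], "jaw": -0.5}}

```text
schema error: expected keys x, y, z, rx, ry, rz
```

```bash
python3 - <<'E'
from h import *
T=dict(np.load("pics/top0.npz"))
h=hsv(T)
px=np.array([(84,55),(329,96),(298,282),(52,239)])/2.6+[90,135]
# refine screws by bright centroid
g=T["image"].astype(float).mean(2);q=[]
for u,v in px:
    u0,v0=int(round(u)),int(round(v));w=g[v0-3:v0+4,u0-3:u0+4]-110;w[w<0]=0
    yy,xx=np.mgrid[v0-3:v0+4,u0-3:u0+4];q.append([(w*xx).sum()/w.sum(),(w*yy).sum()/w.sum()])
P=plane(T,q,105);print(P.round(1),P.mean(0))
y=(P[0]-P[1]+P[3]-P[2]);x=(P[0]-P[3]+P[1]-P[2])
print("yaw from y",-np.arctan2(y[0],y[1]),"from x",np.arctan2(x[1],x[0]),np.linalg.norm(y)/2,np.linalg.norm(x)/2)
yaw=-np.arctan2(y[0],y[1]);R=np.array([[np.cos(yaw),-np.sin(yaw)],[np.sin(yaw),np.cos(yaw)]])
print("knob in shaker",R.T@(np.array([499.1,140.0])-P.mean(0)[:2]))
red=((h[...,0]<8)|(h[...,0]>172))&(h[...,1]>130)
b=[x[0] for x in blobs(red) if 290<x[0][0]<345 and 130<x[0][1]<165]
print("red",plane(T,b,54).mean(0),len(b))
o=-T["R"].T@T["t"]
for u,v in ((150,220),(300,215),(230,100),(337,180)):
    _,d=rays(T,[(u,v)]);print(u,v,(o+d[0]*T["depth"][v,u]).round(1))
E
```

```text
[[619.  299.3 105. ]
 [576.   63.3 105. ]
 [398.4  95.5 105. ]
 [441.7 331.9 105. ]] [508.76687301 197.48658656 105.        ]
yaw from y -0.18075859865069227 from x -0.18052640780752177 240.14608139368258 180.34308579270356
knob in shaker [  0.82532435 -58.28786244]
red [ 634.35013754 -194.15650968   54.        ] 8
150 220 [457.2 229.7 105.3]
300 215 [ 460.8 -154.4    2.9]
230 100 [777.8  30.8  -2.6]
337 180 [ 553.9 -255.8   10.6]
```

>>> {"fn": "step_arm", "kwargs": {"plan": [{"x": 0,"y": 0,"z": 0,"rx": 0,"ry": 0,"rz": -0.9},{"x": 0,"y": 0,"z": 0,"rx": 0,"ry": 0,"rz": -0.9},{"x": 0,"y": 0,"z": 0,"rx": 0,"ry": 0,"rz": -0.9},{"x": 0,"y": 0,"z": 0,"rx": 0,"ry": 0,"rz": -0.9},{"x": 0,"y": 0,"z": 0,"rx": 0,"ry": 0,"rz": -0.9},{"x": 0,"y": 0,"z": 0,"rx": 0,"ry": 0,"rz": -0.9},{"x": 0,"y": 0,"z": 0,"rx": 0,"ry": 0,"rz": -0.9},{"x": 0,"y": 0,"z": 0,"rx": 0,"ry": 0,"rz": -0.9},{"x": 0,"y": 0,"z": 0,"rx": 0,"ry": 0,"rz": -0.9},{"x": 0,"y": 0,"z": 0,"rx": 0,"ry": 0,"rz": -0.46}], "jaw": -0.5}}

```text
t: 0.93
eef_pos: [270.6, -563.2, 214.3]
tcp_rot: [-3.141, -0.001, 1.309]
ft_force: [-0.4, -0.5, -0.3]
opening: 0.75
grip_force: 0.0
```

>>> {"fn": "step_arm", "kwargs": {"plan": [{"x": 0.95,"y": 0.3,"z": 0,"rx": 0,"ry": 0,"rz": 0},{"x": 0.95,"y": 0.3,"z": 0,"rx": 0,"ry": 0,"rz": 0},{"x": 0.95,"y": 0.3,"z": 0,"rx": 0,"ry": 0,"rz": 0},{"x": 0.95,"y": 0.3,"z": 0,"rx": 0,"ry": 0,"rz": 0},{"x": 0.95,"y": 0.3,"z": 0,"rx": 0,"ry": 0,"rz": 0},{"x": 0.95,"y": 0.3,"z": 0,"rx": 0,"ry": 0,"rz": 0},{"x": 0.95,"y": 0.3,"z": 0,"rx": 0,"ry": 0,"rz": 0},{"x": 0.95,"y": 0.3,"z": 0,"rx": 0,"ry": 0,"rz": 0},{"x": 0.95,"y": 0.3,"z": 0,"rx": 0,"ry": 0,"rz": 0},{"x": 0.95,"y": 0.3,"z": 0,"rx": 0,"ry": 0,"rz": 0}]}}

```text
t: 1.77
eef_pos: [406.1, -352.9, 214.5]
tcp_rot: [-3.141, -0.0, 1.304]
ft_force: [1.5, 0.1, -0.4]
opening: 0.752
grip_force: 0.0
```

>>> {"fn": "step_arm", "kwargs": {"plan": [{"x": 0.8,"y": 0.25,"z": 0,"rx": 0,"ry": 0,"rz": 0},{"x": 0.8,"y": 0.25,"z": 0,"rx": 0,"ry": 0,"rz": 0},{"x": 0.8,"y": 0.25,"z": 0,"rx": 0,"ry": 0,"rz": 0},{"x": 0.8,"y": 0.25,"z": 0,"rx": 0,"ry": 0,"rz": 0},{"x": 0.8,"y": 0.25,"z": 0,"rx": 0,"ry": 0,"rz": 0},{"x": 0.8,"y": 0.25,"z": 0,"rx": 0,"ry": 0,"rz": 0},{"x": 0.8,"y": 0.25,"z": 0,"rx": 0,"ry": 0,"rz": 0},{"x": 0.8,"y": 0.25,"z": 0,"rx": 0,"ry": 0,"rz": 0},{"x": 0.8,"y": 0.25,"z": 0,"rx": 0,"ry": 0,"rz": 0},{"x": 0,"y": 0,"z": 0,"rx": 0,"ry": 0,"rz": 0}]}}

```text
t: 2.6
eef_pos: [508.5, -192.9, 214.4]
tcp_rot: [-3.141, -0.001, 1.306]
ft_force: [-0.2, 0.4, -0.6]
opening: 0.75
grip_force: 0.0
```

```bash
python3 - <<'E'
from h import *
from cell import *
s=state();print(s["t"],s["eef_pos"],s["tcp_rot"],s["ft_force"],s["opening"])
c=read_camera("wrist");cv2.imwrite("pics/w1.png",c["image"][:,:,::-1])
np.savez("pics/w1.npz",**{k:np.array(v) for k,v in c.items()})
print(c["R"],-c["R"].T@c["t"])
h=hsv(c);m=(h[...,0]>100)&(h[...,0]<135)&(h[...,1]>110)
b=blobs(m,30)
for x in b: print(x[0].round(1),x[1],plane(c,[x[0]],57)[0].round(1))
E
```

```text
2.6 [ 508.53194275 -192.90282582  214.38712488] [-3.14135973e+00 -5.65663659e-04  1.30589124e+00] [-0.18512293  0.3867576  -0.60245656] 0.7495607416950718
[[ 0.96501406 -0.26219226 -0.00175707]
 [-0.25447232 -0.93817308  0.23468086]
 [-0.06317994 -0.2260232  -0.97207089]] [ 525.59311021 -130.52683483  383.89994642]
[253.  125.1] 140 [ 518.8 -140.    57. ]
[273.8 125.1] 141 [ 539.1 -145.5   57. ]
[253.1 146.9] 135 [ 513.1 -161.2   57. ]
[273.4 147. ] 133 [ 533.2 -166.7   57. ]
[253.2 168.1] 128 [ 507.5 -182.4   57. ]
[273.3 168.1] 130 [ 527.6 -187.8   57. ]
[253.2 188.6] 128 [ 501.6 -203.4   57. ]
[273.  188.6] 128 [ 521.9 -208.9   57. ]
```

View pics/w1.png

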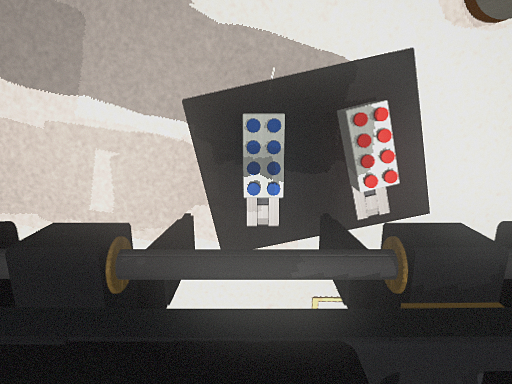

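>>> {"fn": "step_arm", "kwargs": {"plan": [{"x": 0.85,"y": 0.25,"z": 0,"rx": 0,"ry": 0,"rz": 0},{"x": 0,"y": 0,"z": 0.9,"rx": 0,"ry": 0,"rz": 0},{"x": 0,"y": 0,"z": 0.9,"rx": 0,"ry": 0,"rz": 0},{"x": 0,"y": 0,"z": 0.9,"rx": 0,"ry": 0,"rz": 0},{"x": 0,"y": 0,"z": 0.9,"rx": 0,"ry": 0,"rz": 0},{"x": 0,"y": 0,"z": 0.9,"rx": 0,"ry": 0,"rz": 0},{"x": 0,"y": 0,"z": 0.5,"rx": 0,"ry": 0,"rz": 0},{"x": 0,"y": 0,"z": 0,"rx": 0,"ry": 0,"rz": 0},{"x": 0,"y": 0,"z": 0,"rx": 0,"ry": 0,"rz": 0},{"x": 0,"y": 0,"z": 0,"rx": 0,"ry": 0,"rz": 0}]}}

```text
t: 3.48
eef_pos: [519.2, -177.1, 90.4]
tcp_rot: [3.141, 0.0, 1.303]
ft_force: [0.4, -0.1, -0.2]
opening: 0.749
grip_force: 0.0
```

```bash
python3 - <<'E'
from h import *
from cell import *
s=state();print(s["t"],s["eef_pos"],s["tcp_rot"],s["ft_force"],s["opening"])
c=read_camera("wrist");cv2.imwrite("pics/w2.png",c["image"][:,:,::-1])
h=hsv(c);m=(h[...,0]>100)&(h[...,0]<135)&(h[...,1]>110)
for x in blobs(m,30): print(x[0].round(1),x[1],plane(c,[x[0]],56)[0].round(1))
E
```

```text
3.4833 [ 519.21235493 -177.08791729   90.41765335] [3.14065625e+00 3.04640080e-04 1.30337711e+00] [ 0.38726958 -0.08449502 -0.18685163] 0.7490369304064488
[241.2 160.1] 353 [ 519. -140.   56.]
[273.7 160. ] 356 [ 539.2 -145.5   56. ]
[241.8 193.1] 336 [ 513.3 -161.2   56. ]
[273.5 192.9] 334 [ 533.6 -166.6   56. ]
[242.2 224.6] 319 [ 507.6 -182.4   56. ]
[273.2 224.5] 315 [ 527.8 -187.8   56. ]
[242.8 247.4] 48 [ 503.3 -198.5   56. ]
[272.8 247.1] 44 [ 523.4 -203.7   56. ]
```

View pics/w2.png

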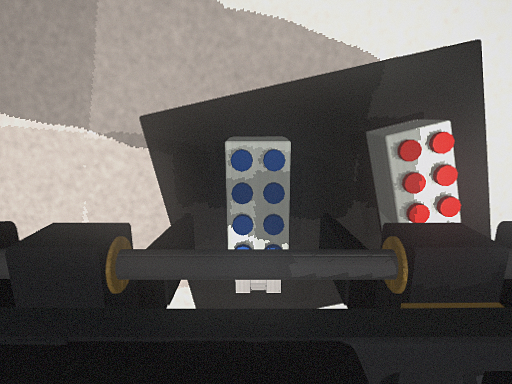

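The rack is centred at column 258 between the fingers, and the red rack is well clear. I'll go down and grip.

>>> {"fn": "step_arm", "kwargs": {"plan": [{"x": 0.12,"y": 0,"z": 0.4,"rx": 0,"ry": 0,"rz": 0},{"x": 0,"y": 0,"z": 0.4,"rx": 0,"ry": 0,"rz": 0},{"x": 0,"y": 0,"z": 0.4,"rx": 0,"ry": 0,"rz": 0},{"x": 0,"y": 0,"z": 0.4,"rx": 0,"ry": 0,"rz": 0},{"x": 0,"y": 0,"z": 0.4,"rx": 0,"ry": 0,"rz": 0},{"x": 0,"y": 0,"z": 0.4,"rx": 0,"ry": 0,"rz": 0},{"x": 0,"y": 0,"z": 0.4,"rx": 0,"ry": 0,"rz": 0},{"x": 0,"y": 0,"z": 0.33,"rx": 0,"ry": 0,"rz": 0},{"x": 0,"y": 0,"z": 0,"rx": 0,"ry": 0,"rz": 0},{"x": 0,"y": 0,"z": 0,"rx": 0,"ry": 0,"rz": 0}]}}

```text
t: 4.37
eef_pos: [519.6, -173.5, 10.9]
tcp_rot: [-3.141, -0.0, 1.304]
ft_force: [0.3, 0.8, 0.6]
opening: 0.752
grip_force: 0.0
```

>>> {"fn": "step_arm", "kwargs": {"plan": [{"x": 0,"y": 0,"z": 0,"rx": 0,"ry": 0,"rz": 0},{"x": 0,"y": 0,"z": 0,"rx": 0,"ry": 0,"rz": 0},{"x": 0,"y": 0,"z": 0,"rx": 0,"ry": 0,"rz": 0},{"x": 0,"y": 0,"z": 0,"rx": 0,"ry": 0,"rz": 0},{"x": 0,"y": 0,"z": 0,"rx": 0,"ry": 0,"rz": 0},{"x": 0,"y": 0,"z": 0,"rx": 0,"ry": 0,"rz": 0},{"x": 0,"y": 0,"z": 0,"rx": 0,"ry": 0,"rz": 0},{"x": 0,"y": 0,"z": 0,"rx": 0,"ry": 0,"rz": 0},{"x": 0,"y": 0,"z": 0,"rx": 0,"ry": 0,"rz": 0},{"x": 0,"y": 0,"z": 0,"rx": 0,"ry": 0,"rz": 0}], "jaw": 1}}

```text
t: 5.2
eef_pos: [520.1, -173.7, 11.7]
tcp_rot: [3.141, 0.0, 1.304]
ft_force: [0.6, 0.3, 6.1]
opening: 0.46
grip_force: 30.0
```

>>> {"fn": "step_arm", "kwargs": {"plan": [{"x": 0,"y": 0,"z": -0.3,"rx": 0,"ry": 0,"rz": 0},{"x": 0,"y": 0,"z": -0.6,"rx": 0,"ry": 0,"rz": 0},{"x": 0,"y": 0,"z": -0.9,"rx": 0,"ry": 0,"rz": 0},{"x": 0,"y": 0,"z": -0.9,"rx": 0,"ry": 0,"rz": 0},{"x": 0,"y": 0,"z": -0.9,"rx": 0,"ry": 0,"rz": 0},{"x": 0,"y": 0,"z": -0.9,"rx": 0,"ry": 0,"rz": 0},{"x": 0,"y": 0,"z": -0.9,"rx": 0,"ry": 0,"rz": 0},{"x": 0,"y": 0,"z": -0.9,"rx": 0,"ry": 0,"rz": 0},{"x": 0,"y": 0,"z": -0.6,"rx": 0,"ry": 0,"rz": 0},{"x": 0,"y": 0,"z": -0.3,"rx": 0,"ry": 0,"rz": 0}]}}

```text
t: 6.03
eef_pos: [519.8, -173.6, 193.4]
tcp_rot: [3.14, 0.0, 1.304]
ft_force: [0.1, 0.6, -3.4]
opening: 0.462
grip_force: 30.0
```

>>> {"fn": "step_arm", "kwargs": {"plan": [{"x": 0,"y": 0,"z": 0,"rx": 0,"ry": 0,"rz": -0.43},{"x": 0,"y": 0,"z": 0,"rx": 0,"ry": 0,"rz": -0.43},{"x": 0.5,"y": -0.1,"z": 0,"rx": 0,"ry": 0,"rz": 0},{"x": 1,"y": -0.2,"z": 0,"rx": 0,"ry": 0,"rz": 0},{"x": 1,"y": -0.2,"z": 0,"rx": 0,"ry": 0,"rz": 0},{"x": 1,"y": -0.2,"z": 0,"rx": 0,"ry": 0,"rz": 0},{"x": 1,"y": -0.2,"z": 0,"rx": 0,"ry": 0,"rz": 0},{"x": 1,"y": -0.2,"z": 0,"rx": 0,"ry": 0,"rz": 0},{"x": 1,"y": -0.2,"z": 0,"rx": 0,"ry": 0,"rz": 0},{"x": 1,"y": -0.2,"z": 0,"rx": 0,"ry": 0,"rz": 0}]}}

```text
t: 6.87
eef_pos: [515.7, 19.5, 190.8]
tcp_rot: [-3.14, 0.0, 1.389]
ft_force: [-0.4, -0.1, -2.8]
opening: 0.461
grip_force: 30.0
```

>>> {"fn": "step_arm", "kwargs": {"plan": [{"x": 1,"y": -0.2,"z": 0,"rx": 0,"ry": 0,"rz": 0},{"x": 1,"y": -0.2,"z": 0,"rx": 0,"ry": 0,"rz": 0},{"x": 1,"y": -0.2,"z": 0,"rx": 0,"ry": 0,"rz": 0},{"x": 1,"y": -0.2,"z": 0,"rx": 0,"ry": 0,"rz": 0},{"x": 1,"y": -0.2,"z": 0,"rx": 0,"ry": 0,"rz": 0},{"x": 1,"y": -0.2,"z": 0,"rx": 0,"ry": 0,"rz": 0},{"x": 1,"y": -0.2,"z": 0,"rx": 0,"ry": 0,"rz": 0},{"x": 1,"y": -0.2,"z": 0,"rx": 0,"ry": 0,"rz": 0},{"x": 1,"y": 0,"z": 0,"rx": 0,"ry": 0,"rz": 0},{"x": 0.9,"y": 0,"z": 0,"rx": 0,"ry": 0,"rz": 0}]}}

```text
t: 7.7
eef_pos: [520.7, 270.2, 190.7]
tcp_rot: [-3.14, 0.001, 1.389]
ft_force: [0.7, 0.2, -3.6]
opening: 0.461
grip_force: 30.0
```

>>> {"fn": "step_arm", "kwargs": {"plan": [{"x": 0,"y": 0,"z": 0,"rx": 0,"ry": 0,"rz": 0},{"x": 0,"y": 0,"z": 0,"rx": 0,"ry": 0,"rz": 0},{"x": 0,"y": 0,"z": 0,"rx": 0,"ry": 0,"rz": 0},{"x": 0,"y": 0,"z": 0,"rx": 0,"ry": 0,"rz": 0},{"x": 0,"y": 0,"z": 0,"rx": 0,"ry": 0,"rz": 0},{"x": 0,"y": 0,"z": 0,"rx": 0,"ry": 0,"rz": 0},{"x": 0,"y": 0,"z": 0,"rx": 0,"ry": 0,"rz": 0},{"x": 0,"y": 0,"z": 0,"rx": 0,"ry": 0,"rz": 0},{"x": 0,"y": 0,"z": 0,"rx": 0,"ry": 0,"rz": 0},{"x": 0,"y": 0,"z": 0,"rx": 0,"ry": 0,"rz": 0}]}}

```text
t: 8.53
eef_pos: [521.9, 268.2, 191.4]
tcp_rot: [3.141, 0.0, 1.39]
ft_force: [0.3, 0.6, -2.5]
opening: 0.466
grip_force: 30.0
```

```bash
python3 - <<'E'
from h import *
from cell import *
s=state();print(s["t"],s["eef_pos"],s["tcp_rot"],s["ft_force"],s["moment"],s["opening"])
for n in ("wrist","top"):
    c=read_camera(n);cv2.imwrite(f"pics/{n}3.png",c["image"][:,:,::-1]);np.savez(f"pics/{n}3.npz",**{k:np.array(v) for k,v in c.items()})
E
```

```text
8.5333 [521.92936989 268.15955808 191.38361779] [3.14148557e+00 6.03327285e-05 1.38958612e+00] [ 0.33079266  0.58346743 -2.45399173] [-0.00460095 -0.05605548 -0.01662133] 0.4656615975284894
```

View pics/wrist3.png

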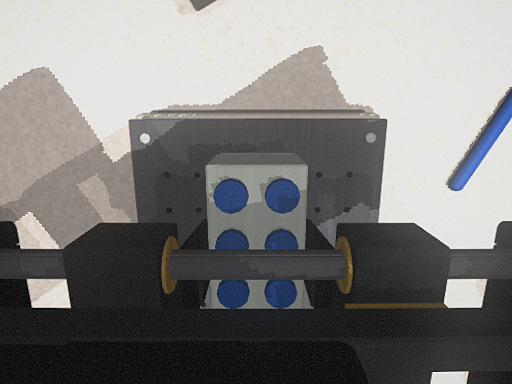

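The wrist view shows the rack gripped and square, with the platform's +y screws at (145,138) and (371,138). I'll use these to check sideways alignment and yaw.

```bash
python3 - <<'E'
from h import *
c=dict(np.load("pics/wrist3.npz"));g=c["image"].astype(float).mean(2);q=[]
for u0,v0 in ((145,138),(371,138)):
    w=g[v0-7:v0+8,u0-7:u0+8]-120;w[w<0]=0;yy,xx=np.mgrid[v0-7:v0+8,u0-7:u0+8];q.append([(w*xx).sum()/w.sum(),(w*yy).sum()/w.sum()])
print(q);P=plane(c,q,105);print(P);d=P[1]-P[0];print("len",np.linalg.norm(d),"yaw",np.arctan2(d[1],d[0]))
h=hsv(c);m=(h[...,0]>100)&(h[...,0]<135)&(h[...,1]>110);m[:,400:]=0;m[:,:180]=0
b=[x[0] for x in blobs(m,100)];C=plane(c,b,191.4-9+54);print(np.round(b,1),C.round(1))
ux=d/np.linalg.norm(d)
print("mid",P.mean(0),"lateral caps0-1 minus mid",[(((C[i]+C[i+1])/2-P.mean(0))@ux).round(2) for i in (0,2,4) if i+1<len(C)])
d2=C[1]-C[0];print("rack yaw",np.arctan2(d2[1],d2[0]))
print("screws expected",[(508.77+s*90*np.cos(-.1807)+120*.1797,197.49+s*90*np.sin(-.1807)+120*.9837) for s in(-1,1)])
T=dict(np.load("pics/top3.npz"));h=hsv(T);red=((h[...,0]<8)|(h[...,0]>172))&(h[...,1]>130)
print("knob",[(x[0],plane(T,[x[0]],143)) for x in blobs(red) if 150<x[0][0]<210 and 180<x[0][1]<225])
m=(h[...,0]>100)&(h[...,0]<135)&(h[...,1]>110);b=[x[0] for x in blobs(m) if 110<x[0][0]<175 and 170<x[0][1]<230];print("caps top",plane(T,b,236).round(1))
E
```

```text
[[np.float64(144.56887431693985), np.float64(137.85560655737703)], [np.float64(370.5129194630872), np.float64(137.2293624161074)]]
[[442.0602222  329.84606065 105.        ]
 [619.42502788 297.80052544 105.        ]]
len 180.23648525819942 yaw -0.17874749073598153
[[230.3 195.9]
 [281.9 195.9]
 [231.6 240.3]
 [280.9 240.3]
 [232.6 293. ]
 [280.1 292.9]] [[517.2 302.1 236.4]
 [537.7 298.3 236.4]
 [513.9 283.2 236.4]
 [534.2 279.5 236.4]
 [509.4 258.9 236.4]
 [529.9 255.2 236.4]]
mid [530.74262504 313.82329305 105.        ] lateral caps0-1 minus mid [np.float64(-0.81), np.float64(-0.81), np.float64(-0.83)]
rack yaw -0.18070981464422087
screws expected [(np.float64(441.7993682050263), np.float64(331.70863980830603)), (np.float64(618.8686317949736), np.float64(299.359360191694))]
knob [(array([183.6122449 , 202.81632653]), array([[498.72778815, 139.8775788 , 143.        ]]))]
caps top [[525.3 234.6 236. ]
 [504.7 237.7 236. ]]
```

>>> {"fn": "step_arm", "kwargs": {"plan": [{"x": 0,"y": 0.02,"z": 0.3,"rx": 0,"ry": 0,"rz": 0},{"x": 0,"y": 0,"z": 0.4,"rx": 0,"ry": 0,"rz": 0},{"x": 0,"y": 0,"z": 0.5,"rx": 0,"ry": 0,"rz": 0},{"x": 0,"y": 0,"z": 0.5,"rx": 0,"ry": 0,"rz": 0},{"x": 0,"y": 0,"z": 0.4,"rx": 0,"ry": 0,"rz": 0},{"x": 0,"y": 0,"z": 0.3,"rx": 0,"ry": 0,"rz": 0},{"x": 0,"y": 0,"z": 0.2,"rx": 0,"ry": 0,"rz": 0},{"x": 0,"y": 0,"z": 0.2,"rx": 0,"ry": 0,"rz": 0},{"x": 0,"y": 0,"z": 0,"rx": 0,"ry": 0,"rz": 0},{"x": 0,"y": 0,"z": 0,"rx": 0,"ry": 0,"rz": 0}]}}

```text
t: 9.47
eef_pos: [522.5, 268.2, 121.4]
tcp_rot: [3.141, 0.0, 1.39]
ft_force: [0.1, -0.8, -3.2]
opening: 0.46
grip_force: 30.0
```

>>> {"fn": "step_arm", "kwargs": {"plan": [{"x": 0,"y": 0,"z": 0.02,"rx": 0,"ry": 0,"rz": 0},{"x": 0,"y": 0,"z": 0.02,"rx": 0,"ry": 0,"rz": 0},{"x": 0,"y": 0,"z": 0.02,"rx": 0,"ry": 0,"rz": 0},{"x": 0,"y": 0,"z": 0.02,"rx": 0,"ry": 0,"rz": 0},{"x": 0,"y": 0,"z": 0.02,"rx": 0,"ry": 0,"rz": 0},{"x": 0,"y": 0,"z": 0.02,"rx": 0,"ry": 0,"rz": 0},{"x": 0,"y": 0,"z": 0,"rx": 0,"ry": 0,"rz": 0},{"x": 0,"y": 0,"z": 0,"rx": 0,"ry": 0,"rz": 0},{"x": 0,"y": 0,"z": 0,"rx": 0,"ry": 0,"rz": 0},{"x": 0,"y": 0,"z": 0,"rx": 0,"ry": 0,"rz": 0}]}}

```text
t: 10.3
eef_pos: [522.4, 268.2, 118.4]
tcp_rot: [3.142, 0.0, 1.39]
ft_force: [0.1, 0.2, -3.2]
opening: 0.458
grip_force: 30.0
```

>>> {"fn": "step_arm", "kwargs": {"plan": [{"x": 0,"y": 0,"z": 0.02,"rx": 0,"ry": 0,"rz": 0},{"x": 0,"y": 0,"z": 0.02,"rx": 0,"ry": 0,"rz": 0},{"x": 0,"y": 0,"z": 0.02,"rx": 0,"ry": 0,"rz": 0},{"x": 0,"y": 0,"z": 0.02,"rx": 0,"ry": 0,"rz": 0},{"x": 0,"y": 0,"z": 0,"rx": 0,"ry": 0,"rz": 0},{"x": 0,"y": 0,"z": 0,"rx": 0,"ry": 0,"rz": 0},{"x": 0,"y": 0,"z": 0,"rx": 0,"ry": 0,"rz": 0},{"x": 0,"y": 0,"z": 0,"rx": 0,"ry": 0,"rz": 0},{"x": 0,"y": 0,"z": 0,"rx": 0,"ry": 0,"rz": 0},{"x": 0,"y": 0,"z": 0,"rx": 0,"ry": 0,"rz": 0}]}}

```text
t: 11.13
eef_pos: [522.4, 268.2, 116.4]
tcp_rot: [3.142, 0.0, 1.39]
ft_force: [-0.0, 0.2, -3.5]
opening: 0.457
grip_force: 30.0
```

>>> {"fn": "step_arm", "kwargs": {"plan": [{"x": 0,"y": 0,"z": 0.02,"rx": 0,"ry": 0,"rz": 0},{"x": 0,"y": 0,"z": 0.02,"rx": 0,"ry": 0,"rz": 0},{"x": 0,"y": 0,"z": 0,"rx": 0,"ry": 0,"rz": 0},{"x": 0,"y": 0,"z": 0,"rx": 0,"ry": 0,"rz": 0},{"x": 0,"y": 0,"z": 0,"rx": 0,"ry": 0,"rz": 0},{"x": 0,"y": 0,"z": 0,"rx": 0,"ry": 0,"rz": 0},{"x": 0,"y": 0,"z": 0,"rx": 0,"ry": 0,"rz": 0},{"x": 0,"y": 0,"z": 0,"rx": 0,"ry": 0,"rz": 0},{"x": 0,"y": 0,"z": 0,"rx": 0,"ry": 0,"rz": 0},{"x": 0,"y": 0,"z": 0,"rx": 0,"ry": 0,"rz": 0}]}}

```text
t: 11.97
eef_pos: [522.4, 268.2, 115.3]
tcp_rot: [3.142, 0.0, 1.39]
ft_force: [-0.7, -0.8, -3.3]
opening: 0.463
grip_force: 30.0
```

>>> {"fn": "step_arm", "kwargs": {"plan": [{"x": 0,"y": 0,"z": 0.02,"rx": 0,"ry": 0,"rz": 0},{"x": 0,"y": 0,"z": 0.02,"rx": 0,"ry": 0,"rz": 0},{"x": 0,"y": 0,"z": 0,"rx": 0,"ry": 0,"rz": 0},{"x": 0,"y": 0,"z": 0,"rx": 0,"ry": 0,"rz": 0},{"x": 0,"y": 0,"z": 0,"rx": 0,"ry": 0,"rz": 0},{"x": 0,"y": 0,"z": 0,"rx": 0,"ry": 0,"rz": 0},{"x": 0,"y": 0,"z": 0,"rx": 0,"ry": 0,"rz": 0},{"x": 0,"y": 0,"z": 0,"rx": 0,"ry": 0,"rz": 0},{"x": 0,"y": 0,"z": 0,"rx": 0,"ry": 0,"rz": 0},{"x": 0,"y": 0,"z": 0,"rx": 0,"ry": 0,"rz": 0}]}}

```text
t: 12.8
eef_pos: [522.4, 268.2, 114.4]
tcp_rot: [3.142, 0.0, 1.39]
ft_force: [0.1, -0.2, -2.9]
opening: 0.461
grip_force: 30.0
```

>>> {"fn": "step_arm", "kwargs": {"plan": [{"x": 0,"y": 0,"z": 0.02,"rx": 0,"ry": 0,"rz": 0},{"x": 0,"y": 0,"z": 0,"rx": 0,"ry": 0,"rz": 0},{"x": 0,"y": 0,"z": 0,"rx": 0,"ry": 0,"rz": 0},{"x": 0,"y": 0,"z": 0,"rx": 0,"ry": 0,"rz": 0},{"x": 0,"y": 0,"z": 0,"rx": 0,"ry": 0,"rz": 0},{"x": 0,"y": 0,"z": 0,"rx": 0,"ry": 0,"rz": 0},{"x": 0,"y": 0,"z": 0,"rx": 0,"ry": 0,"rz": 0},{"x": 0,"y": 0,"z": 0,"rx": 0,"ry": 0,"rz": 0},{"x": 0,"y": 0,"z": 0,"rx": 0,"ry": 0,"rz": 0},{"x": 0,"y": 0,"z": 0,"rx": 0,"ry": 0,"rz": 0}]}}

```text
t: 13.63
eef_pos: [522.4, 268.2, 113.8]
tcp_rot: [3.142, 0.0, 1.39]
ft_force: [-1.1, -0.1, -3.3]
opening: 0.461
grip_force: 30.0
```

>>> {"fn": "step_arm", "kwargs": {"plan": [{"x": 0,"y": 0,"z": 0.02,"rx": 0,"ry": 0,"rz": 0},{"x": 0,"y": 0,"z": 0.01,"rx": 0,"ry": 0,"rz": 0},{"x": 0,"y": 0,"z": 0,"rx": 0,"ry": 0,"rz": 0},{"x": 0,"y": 0,"z": 0,"rx": 0,"ry": 0,"rz": 0},{"x": 0,"y": 0,"z": 0,"rx": 0,"ry": 0,"rz": 0},{"x": 0,"y": 0,"z": 0,"rx": 0,"ry": 0,"rz": 0},{"x": 0,"y": 0,"z": 0,"rx": 0,"ry": 0,"rz": 0},{"x": 0,"y": 0,"z": 0,"rx": 0,"ry": 0,"rz": 0},{"x": 0,"y": 0,"z": 0,"rx": 0,"ry": 0,"rz": 0},{"x": 0,"y": 0,"z": 0,"rx": 0,"ry": 0,"rz": 0}]}}

```text
t: 14.47
eef_pos: [522.4, 268.2, 113.1]
tcp_rot: [3.141, 0.0, 1.39]
ft_force: [0.2, 0.2, -3.7]
opening: 0.461
grip_force: 30.0
```

>>> {"fn": "step_arm", "kwargs": {"plan": [{"x": 0,"y": 0,"z": 0.02,"rx": 0,"ry": 0,"rz": 0},{"x": 0,"y": 0,"z": 0,"rx": 0,"ry": 0,"rz": 0},{"x": 0,"y": 0,"z": 0,"rx": 0,"ry": 0,"rz": 0},{"x": 0,"y": 0,"z": 0,"rx": 0,"ry": 0,"rz": 0},{"x": 0,"y": 0,"z": 0,"rx": 0,"ry": 0,"rz": 0},{"x": 0,"y": 0,"z": 0,"rx": 0,"ry": 0,"rz": 0},{"x": 0,"y": 0,"z": 0,"rx": 0,"ry": 0,"rz": 0},{"x": 0,"y": 0,"z": 0,"rx": 0,"ry": 0,"rz": 0},{"x": 0,"y": 0,"z": 0,"rx": 0,"ry": 0,"rz": 0},{"x": 0,"y": 0,"z": 0,"rx": 0,"ry": 0,"rz": 0}]}}

```text
t: 15.3
eef_pos: [522.4, 268.2, 112.8]
tcp_rot: [3.141, -0.0, 1.39]
ft_force: [-1.9, -1.0, 2.9]
opening: 0.463
grip_force: 30.0
```

Contact: the force rose from -3.3 to +2.9 N. I'll ease off slightly and slide toward the mouth.

>>> {"fn": "step_arm", "kwargs": {"plan": [{"x": 0,"y": 0,"z": -0.005,"rx": 0,"ry": 0,"rz": 0},{"x": -0.06,"y": 0,"z": 0,"rx": 0,"ry": 0,"rz": 0},{"x": -0.08,"y": 0,"z": 0,"rx": 0,"ry": 0,"rz": 0},{"x": -0.08,"y": 0,"z": 0,"rx": 0,"ry": 0,"rz": 0},{"x": -0.08,"y": 0,"z": 0,"rx": 0,"ry": 0,"rz": 0},{"x": -0.08,"y": 0,"z": 0,"rx": 0,"ry": 0,"rz": 0},{"x": -0.08,"y": 0,"z": 0,"rx": 0,"ry": 0,"rz": 0},{"x": -0.04,"y": 0,"z": 0,"rx": 0,"ry": 0,"rz": 0},{"x": 0,"y": 0,"z": 0,"rx": 0,"ry": 0,"rz": 0},{"x": 0,"y": 0,"z": 0,"rx": 0,"ry": 0,"rz": 0}]}}

```text
t: 16.13
eef_pos: [520.1, 255.5, 112.7]
tcp_rot: [-3.142, 0.001, 1.39]
ft_force: [-0.5, -1.6, 1.4]
opening: 0.461
grip_force: 30.0
```

>>> {"fn": "step_arm", "kwargs": {"plan": [{"x": -0.04,"y": 0,"z": 0,"rx": 0,"ry": 0,"rz": 0},{"x": -0.04,"y": 0,"z": 0,"rx": 0,"ry": 0,"rz": 0},{"x": -0.04,"y": 0,"z": 0,"rx": 0,"ry": 0,"rz": 0},{"x": -0.04,"y": 0,"z": 0,"rx": 0,"ry": 0,"rz": 0},{"x": -0.04,"y": 0,"z": 0,"rx": 0,"ry": 0,"rz": 0},{"x": -0.04,"y": 0,"z": 0,"rx": 0,"ry": 0,"rz": 0},{"x": 0,"y": 0,"z": 0,"rx": 0,"ry": 0,"rz": 0},{"x": 0,"y": 0,"z": 0,"rx": 0,"ry": 0,"rz": 0},{"x": 0,"y": 0,"z": 0,"rx": 0,"ry": 0,"rz": 0},{"x": 0,"y": 0,"z": 0,"rx": 0,"ry": 0,"rz": 0}]}}

```text
t: 16.97
eef_pos: [519.0, 249.8, 112.7]
tcp_rot: [-3.141, 0.0, 1.39]
ft_force: [-0.6, 0.7, 2.1]
opening: 0.463
grip_force: 30.0
```

>>> {"fn": "step_arm", "kwargs": {"plan": [{"x": -0.04,"y": 0,"z": 0,"rx": 0,"ry": 0,"rz": 0},{"x": -0.04,"y": 0,"z": 0,"rx": 0,"ry": 0,"rz": 0},{"x": -0.04,"y": 0,"z": 0,"rx": 0,"ry": 0,"rz": 0},{"x": -0.04,"y": 0,"z": 0,"rx": 0,"ry": 0,"rz": 0},{"x": -0.04,"y": 0,"z": 0,"rx": 0,"ry": 0,"rz": 0},{"x": -0.04,"y": 0,"z": 0,"rx": 0,"ry": 0,"rz": 0},{"x": 0,"y": 0,"z": 0,"rx": 0,"ry": 0,"rz": 0},{"x": 0,"y": 0,"z": 0,"rx": 0,"ry": 0,"rz": 0},{"x": 0,"y": 0,"z": 0,"rx": 0,"ry": 0,"rz": 0},{"x": 0,"y": 0,"z": 0,"rx": 0,"ry": 0,"rz": 0}]}}

```text
t: 17.8
eef_pos: [518.0, 243.9, 112.7]
tcp_rot: [-3.142, 0.0, 1.39]
ft_force: [0.3, 0.2, 2.8]
opening: 0.458
grip_force: 30.0
```

>>> {"fn": "step_arm", "kwargs": {"plan": [{"x": -0.04,"y": 0,"z": 0,"rx": 0,"ry": 0,"rz": 0},{"x": -0.04,"y": 0,"z": 0,"rx": 0,"ry": 0,"rz": 0},{"x": -0.04,"y": 0,"z": 0,"rx": 0,"ry": 0,"rz": 0},{"x": -0.04,"y": 0,"z": 0,"rx": 0,"ry": 0,"rz": 0},{"x": 0,"y": 0,"z": 0,"rx": 0,"ry": 0,"rz": 0},{"x": 0,"y": 0,"z": 0,"rx": 0,"ry": 0,"rz": 0},{"x": 0,"y": 0,"z": 0,"rx": 0,"ry": 0,"rz": 0},{"x": 0,"y": 0,"z": 0,"rx": 0,"ry": 0,"rz": 0},{"x": 0,"y": 0,"z": 0,"rx": 0,"ry": 0,"rz": 0},{"x": 0,"y": 0,"z": 0,"rx": 0,"ry": 0,"rz": 0}]}}

```text
t: 18.63
eef_pos: [517.2, 240.0, 112.7]
tcp_rot: [3.142, 0.0, 1.39]
ft_force: [1.1, 0.9, 2.2]
opening: 0.456
grip_force: 30.0
```

>>> {"fn": "step_arm", "kwargs": {"plan": [{"x": -0.04,"y": 0,"z": 0,"rx": 0,"ry": 0,"rz": 0},{"x": -0.04,"y": 0,"z": 0,"rx": 0,"ry": 0,"rz": 0},{"x": -0.04,"y": 0,"z": 0,"rx": 0,"ry": 0,"rz": 0},{"x": -0.04,"y": 0,"z": 0,"rx": 0,"ry": 0,"rz": 0},{"x": 0,"y": 0,"z": 0,"rx": 0,"ry": 0,"rz": 0},{"x": 0,"y": 0,"z": 0,"rx": 0,"ry": 0,"rz": 0},{"x": 0,"y": 0,"z": 0,"rx": 0,"ry": 0,"rz": 0},{"x": 0,"y": 0,"z": 0,"rx": 0,"ry": 0,"rz": 0},{"x": 0,"y": 0,"z": 0,"rx": 0,"ry": 0,"rz": 0},{"x": 0,"y": 0,"z": 0,"rx": 0,"ry": 0,"rz": 0}]}}

```text
t: 19.47
eef_pos: [516.5, 236.1, 112.8]
tcp_rot: [3.142, 0.0, 1.39]
ft_force: [0.3, 0.4, 4.8]
opening: 0.462
grip_force: 30.0
```

>>> {"fn": "step_arm", "kwargs": {"plan": [{"x": 0,"y": 0,"z": -0.005,"rx": 0,"ry": 0,"rz": 0},{"x": -0.04,"y": 0,"z": 0,"rx": 0,"ry": 0,"rz": 0},{"x": -0.04,"y": 0,"z": 0,"rx": 0,"ry": 0,"rz": 0},{"x": -0.04,"y": 0,"z": 0,"rx": 0,"ry": 0,"rz": 0},{"x": -0.04,"y": 0,"z": 0,"rx": 0,"ry": 0,"rz": 0},{"x": 0,"y": 0,"z": 0,"rx": 0,"ry": 0,"rz": 0},{"x": 0,"y": 0,"z": 0,"rx": 0,"ry": 0,"rz": 0},{"x": 0,"y": 0,"z": 0,"rx": 0,"ry": 0,"rz": 0},{"x": 0,"y": 0,"z": 0,"rx": 0,"ry": 0,"rz": 0},{"x": 0,"y": 0,"z": 0,"rx": 0,"ry": 0,"rz": 0}]}}

```text
t: 20.3
eef_pos: [515.6, 232.1, 112.8]
tcp_rot: [-3.141, 0.001, 1.39]
ft_force: [-0.6, -0.4, 1.9]
opening: 0.461
grip_force: 30.0
```

>>> {"fn": "step_arm", "kwargs": {"plan": [{"x": -0.04,"y": 0,"z": 0,"rx": 0,"ry": 0,"rz": 0},{"x": -0.04,"y": 0,"z": 0,"rx": 0,"ry": 0,"rz": 0},{"x": -0.04,"y": 0,"z": 0,"rx": 0,"ry": 0,"rz": 0},{"x": 0,"y": 0,"z": 0,"rx": 0,"ry": 0,"rz": 0},{"x": 0,"y": 0,"z": 0,"rx": 0,"ry": 0,"rz": 0},{"x": 0,"y": 0,"z": 0,"rx": 0,"ry": 0,"rz": 0},{"x": 0,"y": 0,"z": 0,"rx": 0,"ry": 0,"rz": 0},{"x": 0,"y": 0,"z": 0,"rx": 0,"ry": 0,"rz": 0},{"x": 0,"y": 0,"z": 0,"rx": 0,"ry": 0,"rz": 0},{"x": 0,"y": 0,"z": 0,"rx": 0,"ry": 0,"rz": 0}]}}

```text
t: 21.13
eef_pos: [515.2, 229.2, 112.7]
tcp_rot: [-3.141, 0.0, 1.39]
ft_force: [0.0, -0.5, -2.5]
opening: 0.464
grip_force: 30.0
```

>>> {"fn": "step_arm", "kwargs": {"plan": [{"x": -0.04,"y": 0,"z": 0,"rx": 0,"ry": 0,"rz": 0},{"x": -0.04,"y": 0,"z": 0,"rx": 0,"ry": 0,"rz": 0},{"x": -0.04,"y": 0,"z": 0,"rx": 0,"ry": 0,"rz": 0},{"x": 0,"y": 0,"z": 0,"rx": 0,"ry": 0,"rz": 0},{"x": 0,"y": 0,"z": 0,"rx": 0,"ry": 0,"rz": 0},{"x": 0,"y": 0,"z": 0,"rx": 0,"ry": 0,"rz": 0},{"x": 0,"y": 0,"z": 0,"rx": 0,"ry": 0,"rz": 0},{"x": 0,"y": 0,"z": 0,"rx": 0,"ry": 0,"rz": 0},{"x": 0,"y": 0,"z": 0,"rx": 0,"ry": 0,"rz": 0},{"x": 0,"y": 0,"z": 0,"rx": 0,"ry": 0,"rz": 0}]}}

```text
t: 21.97
eef_pos: [514.8, 226.6, 112.8]
tcp_rot: [3.141, -0.0, 1.39]
ft_force: [1.9, 5.0, -3.3]
opening: 0.463
grip_force: 30.0
```

>>> {"fn": "step_arm", "kwargs": {"plan": [{"x": -0.04,"y": 0,"z": 0,"rx": 0,"ry": 0,"rz": 0},{"x": -0.04,"y": 0,"z": 0,"rx": 0,"ry": 0,"rz": 0},{"x": -0.04,"y": 0,"z": 0,"rx": 0,"ry": 0,"rz": 0},{"x": 0,"y": 0,"z": 0,"rx": 0,"ry": 0,"rz": 0},{"x": 0,"y": 0,"z": 0,"rx": 0,"ry": 0,"rz": 0},{"x": 0,"y": 0,"z": 0,"rx": 0,"ry": 0,"rz": 0},{"x": 0,"y": 0,"z": 0,"rx": 0,"ry": 0,"rz": 0},{"x": 0,"y": 0,"z": 0,"rx": 0,"ry": 0,"rz": 0},{"x": 0,"y": 0,"z": 0,"rx": 0,"ry": 0,"rz": 0},{"x": 0,"y": 0,"z": 0,"rx": 0,"ry": 0,"rz": 0}]}}

```text
t: 22.8
eef_pos: [514.2, 223.5, 112.9]
tcp_rot: [3.141, -0.0, 1.39]
ft_force: [1.7, 4.9, -3.9]
opening: 0.46
grip_force: 30.0
```

>>> {"fn": "step_arm", "kwargs": {"plan": [{"x": -0.04,"y": 0,"z": 0,"rx": 0,"ry": 0,"rz": 0},{"x": -0.04,"y": 0,"z": 0,"rx": 0,"ry": 0,"rz": 0},{"x": -0.04,"y": 0,"z": 0,"rx": 0,"ry": 0,"rz": 0},{"x": 0,"y": 0,"z": 0,"rx": 0,"ry": 0,"rz": 0},{"x": 0,"y": 0,"z": 0,"rx": 0,"ry": 0,"rz": 0},{"x": 0,"y": 0,"z": 0,"rx": 0,"ry": 0,"rz": 0},{"x": 0,"y": 0,"z": 0,"rx": 0,"ry": 0,"rz": 0},{"x": 0,"y": 0,"z": 0,"rx": 0,"ry": 0,"rz": 0},{"x": 0,"y": 0,"z": 0,"rx": 0,"ry": 0,"rz": 0},{"x": 0,"y": 0,"z": 0,"rx": 0,"ry": 0,"rz": 0}]}}

```text
t: 23.63
eef_pos: [513.6, 220.3, 112.8]
tcp_rot: [-3.141, 0.0, 1.39]
ft_force: [0.4, 1.1, -4.3]
opening: 0.462
grip_force: 30.0
```

>>> {"fn": "step_arm", "kwargs": {"plan": [{"x": -0.04,"y": 0,"z": 0,"rx": 0,"ry": 0,"rz": 0},{"x": -0.04,"y": 0,"z": 0,"rx": 0,"ry": 0,"rz": 0},{"x": -0.04,"y": 0,"z": 0,"rx": 0,"ry": 0,"rz": 0},{"x": 0,"y": 0,"z": 0,"rx": 0,"ry": 0,"rz": 0},{"x": 0,"y": 0,"z": 0,"rx": 0,"ry": 0,"rz": 0},{"x": 0,"y": 0,"z": 0,"rx": 0,"ry": 0,"rz": 0},{"x": 0,"y": 0,"z": 0,"rx": 0,"ry": 0,"rz": 0},{"x": 0,"y": 0,"z": 0,"rx": 0,"ry": 0,"rz": 0},{"x": 0,"y": 0,"z": 0,"rx": 0,"ry": 0,"rz": 0},{"x": 0,"y": 0,"z": 0,"rx": 0,"ry": 0,"rz": 0}]}}

```text
t: 24.47
eef_pos: [513.0, 217.4, 112.8]
tcp_rot: [-3.141, 0.0, 1.39]
ft_force: [0.3, -1.6, -4.7]
opening: 0.464
grip_force: 30.0
```

>>> {"fn": "step_arm", "kwargs": {"plan": [{"x": 0,"y": 0,"z": 0.004,"rx": 0,"ry": 0,"rz": 0},{"x": -0.04,"y": 0,"z": 0,"rx": 0,"ry": 0,"rz": 0},{"x": -0.04,"y": 0,"z": 0,"rx": 0,"ry": 0,"rz": 0},{"x": -0.04,"y": 0,"z": 0,"rx": 0,"ry": 0,"rz": 0},{"x": -0.04,"y": 0,"z": 0,"rx": 0,"ry": 0,"rz": 0},{"x": 0,"y": 0,"z": 0,"rx": 0,"ry": 0,"rz": 0},{"x": 0,"y": 0,"z": 0,"rx": 0,"ry": 0,"rz": 0},{"x": 0,"y": 0,"z": 0,"rx": 0,"ry": 0,"rz": 0},{"x": 0,"y": 0,"z": 0,"rx": 0,"ry": 0,"rz": 0},{"x": 0,"y": 0,"z": 0,"rx": 0,"ry": 0,"rz": 0}]}}

```text
t: 25.3
eef_pos: [512.4, 213.3, 112.8]
tcp_rot: [3.142, 0.0, 1.39]
ft_force: [0.2, -0.1, -2.7]
opening: 0.461
grip_force: 30.0
```

>>> {"fn": "step_arm", "kwargs": {"plan": [{"x": -0.04,"y": 0,"z": 0,"rx": 0,"ry": 0,"rz": 0},{"x": -0.04,"y": 0,"z": 0,"rx": 0,"ry": 0,"rz": 0},{"x": -0.04,"y": 0,"z": 0,"rx": 0,"ry": 0,"rz": 0},{"x": -0.04,"y": 0,"z": 0,"rx": 0,"ry": 0,"rz": 0},{"x": 0,"y": 0,"z": 0,"rx": 0,"ry": 0,"rz": 0},{"x": 0,"y": 0,"z": 0,"rx": 0,"ry": 0,"rz": 0},{"x": 0,"y": 0,"z": 0,"rx": 0,"ry": 0,"rz": 0},{"x": 0,"y": 0,"z": 0,"rx": 0,"ry": 0,"rz": 0},{"x": 0,"y": 0,"z": 0,"rx": 0,"ry": 0,"rz": 0},{"x": 0,"y": 0,"z": 0,"rx": 0,"ry": 0,"rz": 0}]}}

```text
t: 26.13
eef_pos: [511.6, 209.4, 112.8]
tcp_rot: [-3.142, 0.0, 1.39]
ft_force: [-0.2, -1.8, -2.3]
opening: 0.461
grip_force: 30.0
```

>>> {"fn": "step_arm", "kwargs": {"plan": [{"x": -0.03,"y": 0,"z": 0,"rx": 0,"ry": 0,"rz": 0},{"x": -0.03,"y": 0,"z": 0,"rx": 0,"ry": 0,"rz": 0},{"x": -0.03,"y": 0,"z": 0,"rx": 0,"ry": 0,"rz": 0},{"x": 0,"y": 0,"z": 0,"rx": 0,"ry": 0,"rz": 0},{"x": 0,"y": 0,"z": 0,"rx": 0,"ry": 0,"rz": 0},{"x": 0,"y": 0,"z": 0,"rx": 0,"ry": 0,"rz": 0},{"x": 0,"y": 0,"z": 0,"rx": 0,"ry": 0,"rz": 0},{"x": 0,"y": 0,"z": 0,"rx": 0,"ry": 0,"rz": 0},{"x": 0,"y": 0,"z": 0,"rx": 0,"ry": 0,"rz": 0},{"x": 0,"y": 0,"z": 0,"rx": 0,"ry": 0,"rz": 0}]}}

```text
t: 26.97
eef_pos: [511.3, 207.5, 112.8]
tcp_rot: [3.141, -0.0, 1.39]
ft_force: [0.5, 5.8, -2.3]
opening: 0.464
grip_force: 30.0
```

>>> {"fn": "step_arm", "kwargs": {"plan": [{"x": -0.02,"y": 0,"z": 0,"rx": 0,"ry": 0,"rz": 0},{"x": -0.02,"y": 0,"z": 0,"rx": 0,"ry": 0,"rz": 0},{"x": -0.02,"y": 0,"z": 0,"rx": 0,"ry": 0,"rz": 0},{"x": -0.02,"y": 0,"z": 0,"rx": 0,"ry": 0,"rz": 0},{"x": 0,"y": 0,"z": 0,"rx": 0,"ry": 0,"rz": 0},{"x": 0,"y": 0,"z": 0,"rx": 0,"ry": 0,"rz": 0},{"x": 0,"y": 0,"z": 0,"rx": 0,"ry": 0,"rz": 0},{"x": 0,"y": 0,"z": 0,"rx": 0,"ry": 0,"rz": 0},{"x": 0,"y": 0,"z": 0,"rx": 0,"ry": 0,"rz": 0},{"x": 0,"y": 0,"z": 0,"rx": 0,"ry": 0,"rz": 0}]}}

```text
t: 27.8
eef_pos: [510.8, 205.3, 112.8]
tcp_rot: [-3.142, 0.0, 1.39]
ft_force: [-0.6, 0.6, -1.1]
opening: 0.461
grip_force: 30.0
```

>>> {"fn": "step_arm", "kwargs": {"plan": [{"x": -0.02,"y": 0,"z": 0,"rx": 0,"ry": 0,"rz": 0},{"x": -0.02,"y": 0,"z": 0,"rx": 0,"ry": 0,"rz": 0},{"x": -0.01,"y": 0,"z": 0,"rx": 0,"ry": 0,"rz": 0},{"x": 0,"y": 0,"z": 0,"rx": 0,"ry": 0,"rz": 0},{"x": 0,"y": 0,"z": 0,"rx": 0,"ry": 0,"rz": 0},{"x": 0,"y": 0,"z": 0,"rx": 0,"ry": 0,"rz": 0},{"x": 0,"y": 0,"z": 0,"rx": 0,"ry": 0,"rz": 0},{"x": 0,"y": 0,"z": 0,"rx": 0,"ry": 0,"rz": 0},{"x": 0,"y": 0,"z": 0,"rx": 0,"ry": 0,"rz": 0},{"x": 0,"y": 0,"z": 0,"rx": 0,"ry": 0,"rz": 0}]}}

```text
t: 28.63
eef_pos: [510.8, 204.5, 112.8]
tcp_rot: [3.141, -0.0, 1.39]
ft_force: [1.3, 5.2, -1.4]
opening: 0.464
grip_force: 30.0
```

>>> {"fn": "step_arm", "kwargs": {"plan": [{"x": -0.02,"y": 0,"z": 0,"rx": 0,"ry": 0,"rz": 0},{"x": -0.02,"y": 0,"z": 0,"rx": 0,"ry": 0,"rz": 0},{"x": 0,"y": 0,"z": 0,"rx": 0,"ry": 0,"rz": 0},{"x": 0,"y": 0,"z": 0,"rx": 0,"ry": 0,"rz": 0},{"x": 0,"y": 0,"z": 0,"rx": 0,"ry": 0,"rz": 0},{"x": 0,"y": 0,"z": 0,"rx": 0,"ry": 0,"rz": 0},{"x": 0,"y": 0,"z": 0,"rx": 0,"ry": 0,"rz": 0},{"x": 0,"y": 0,"z": 0,"rx": 0,"ry": 0,"rz": 0},{"x": 0,"y": 0,"z": 0,"rx": 0,"ry": 0,"rz": 0},{"x": 0,"y": 0,"z": 0,"rx": 0,"ry": 0,"rz": 0}]}}

```text
t: 29.47
eef_pos: [510.5, 203.3, 112.8]
tcp_rot: [3.142, 0.0, 1.39]
ft_force: [0.6, 3.0, -2.5]
opening: 0.461
grip_force: 30.0
```

>>> {"fn": "step_arm", "kwargs": {"plan": [{"x": -0.02,"y": 0,"z": 0,"rx": 0,"ry": 0,"rz": 0},{"x": -0.02,"y": 0,"z": 0,"rx": 0,"ry": 0,"rz": 0},{"x": 0,"y": 0,"z": 0,"rx": 0,"ry": 0,"rz": 0},{"x": 0,"y": 0,"z": 0,"rx": 0,"ry": 0,"rz": 0},{"x": 0,"y": 0,"z": 0,"rx": 0,"ry": 0,"rz": 0},{"x": 0,"y": 0,"z": 0,"rx": 0,"ry": 0,"rz": 0},{"x": 0,"y": 0,"z": 0,"rx": 0,"ry": 0,"rz": 0},{"x": 0,"y": 0,"z": 0,"rx": 0,"ry": 0,"rz": 0},{"x": 0,"y": 0,"z": 0,"rx": 0,"ry": 0,"rz": 0},{"x": 0,"y": 0,"z": 0,"rx": 0,"ry": 0,"rz": 0}]}}

```text
t: 30.3
eef_pos: [510.3, 202.1, 112.8]
tcp_rot: [3.142, 0.0, 1.39]
ft_force: [0.4, -0.4, -2.2]
opening: 0.461
grip_force: 30.0
```

>>> {"fn": "step_arm", "kwargs": {"plan": [{"x": -0.02,"y": 0,"z": 0,"rx": 0,"ry": 0,"rz": 0},{"x": 0,"y": 0,"z": 0,"rx": 0,"ry": 0,"rz": 0},{"x": 0,"y": 0,"z": 0,"rx": 0,"ry": 0,"rz": 0},{"x": 0,"y": 0,"z": 0,"rx": 0,"ry": 0,"rz": 0},{"x": 0,"y": 0,"z": 0,"rx": 0,"ry": 0,"rz": 0},{"x": 0,"y": 0,"z": 0,"rx": 0,"ry": 0,"rz": 0},{"x": 0,"y": 0,"z": 0,"rx": 0,"ry": 0,"rz": 0},{"x": 0,"y": 0,"z": 0,"rx": 0,"ry": 0,"rz": 0},{"x": 0,"y": 0,"z": 0,"rx": 0,"ry": 0,"rz": 0},{"x": 0,"y": 0,"z": 0,"rx": 0,"ry": 0,"rz": 0}]}}

```text
t: 31.13
eef_pos: [510.2, 201.8, 112.7]
tcp_rot: [3.142, 0.0, 1.39]
ft_force: [0.4, 4.3, -1.3]
opening: 0.463
grip_force: 30.0
```

```bash
python3 - <<'E'
from h import *
from cell import *
T=read_camera("top");h=hsv(T);red=((h[...,0]<8)|(h[...,0]>172))&(h[...,1]>130)
S=read_camera("scene");h2=hsv(S);r2=((h2[...,0]<8)|(h2[...,0]>172))&(h2[...,1]>130)
print([(x[0],x[1]) for x in blobs(red) if 150<x[0][0]<210 and 180<x[0][1]<225],[(x[0],x[1]) for x in blobs(r2) if 310<x[0][0]<350 and 200<x[0][1]<235])
S0=dict(np.load("pics/scene0.npz"))
cv2.imwrite("pics/s4.png",cv2.resize(np.hstack([S0["image"][190:260,280:370],S["image"][190:260,280:370]]),None,fx=4,fy=4,interpolation=2)[:,:,::-1])
# px per mm vertical at knob
print(project(S,[[499,140,143],[499,140,148]]))
E
```

```text
[(array([183.4893617 , 202.78723404]), np.int32(47))] []
[[331.28918486 216.92510634]
 [331.63419217 215.06288073]]
```

View pics/s4.png

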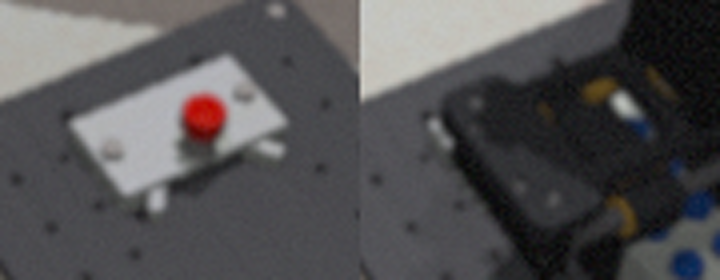

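The gripper now hides the knob in the scene view (right half), so I'll go on by feel in small steps.

>>> {"fn": "step_arm", "kwargs": {"plan": [{"x": -0.02,"y": 0,"z": 0,"rx": 0,"ry": 0,"rz": 0},{"x": 0,"y": 0,"z": 0,"rx": 0,"ry": 0,"rz": 0},{"x": 0,"y": 0,"z": 0,"rx": 0,"ry": 0,"rz": 0},{"x": 0,"y": 0,"z": 0,"rx": 0,"ry": 0,"rz": 0},{"x": 0,"y": 0,"z": 0,"rx": 0,"ry": 0,"rz": 0},{"x": 0,"y": 0,"z": 0,"rx": 0,"ry": 0,"rz": 0},{"x": 0,"y": 0,"z": 0,"rx": 0,"ry": 0,"rz": 0},{"x": 0,"y": 0,"z": 0,"rx": 0,"ry": 0,"rz": 0},{"x": 0,"y": 0,"z": 0,"rx": 0,"ry": 0,"rz": 0},{"x": 0,"y": 0,"z": 0,"rx": 0,"ry": 0,"rz": 0}]}}

```text
t: 32.07
eef_pos: [510.1, 201.1, 112.7]
tcp_rot: [-3.142, 0.0, 1.39]
ft_force: [-0.1, -1.4, -0.7]
opening: 0.46
grip_force: 30.0
```

>>> {"fn": "step_arm", "kwargs": {"plan": [{"x": -0.02,"y": 0,"z": 0,"rx": 0,"ry": 0,"rz": 0},{"x": 0,"y": 0,"z": 0,"rx": 0,"ry": 0,"rz": 0},{"x": 0,"y": 0,"z": 0,"rx": 0,"ry": 0,"rz": 0},{"x": 0,"y": 0,"z": 0,"rx": 0,"ry": 0,"rz": 0},{"x": 0,"y": 0,"z": 0,"rx": 0,"ry": 0,"rz": 0},{"x": 0,"y": 0,"z": 0,"rx": 0,"ry": 0,"rz": 0},{"x": 0,"y": 0,"z": 0,"rx": 0,"ry": 0,"rz": 0},{"x": 0,"y": 0,"z": 0,"rx": 0,"ry": 0,"rz": 0},{"x": 0,"y": 0,"z": 0,"rx": 0,"ry": 0,"rz": 0},{"x": 0,"y": 0,"z": 0,"rx": 0,"ry": 0,"rz": 0}]}}

```text
t: 32.9
eef_pos: [510.1, 200.8, 112.7]
tcp_rot: [3.142, 0.0, 1.39]
ft_force: [0.6, 1.6, -1.8]
opening: 0.46
grip_force: 30.0
```

>>> {"fn": "step_arm", "kwargs": {"plan": [{"x": -0.02,"y": 0,"z": 0,"rx": 0,"ry": 0,"rz": 0},{"x": 0,"y": 0,"z": 0,"rx": 0,"ry": 0,"rz": 0},{"x": 0,"y": 0,"z": 0,"rx": 0,"ry": 0,"rz": 0},{"x": 0,"y": 0,"z": 0,"rx": 0,"ry": 0,"rz": 0},{"x": 0,"y": 0,"z": 0,"rx": 0,"ry": 0,"rz": 0},{"x": 0,"y": 0,"z": 0,"rx": 0,"ry": 0,"rz": 0},{"x": 0,"y": 0,"z": 0,"rx": 0,"ry": 0,"rz": 0},{"x": 0,"y": 0,"z": 0,"rx": 0,"ry": 0,"rz": 0},{"x": 0,"y": 0,"z": 0,"rx": 0,"ry": 0,"rz": 0},{"x": 0,"y": 0,"z": 0,"rx": 0,"ry": 0,"rz": 0}]}}

```text
t: 33.73
eef_pos: [509.9, 200.2, 112.8]
tcp_rot: [3.142, 0.0, 1.39]
ft_force: [0.1, -0.0, -2.3]
opening: 0.459
grip_force: 30.0
```

>>> {"fn": "step_arm", "kwargs": {"plan": [{"x": -0.02,"y": 0,"z": 0,"rx": 0,"ry": 0,"rz": 0},{"x": 0,"y": 0,"z": 0,"rx": 0,"ry": 0,"rz": 0},{"x": 0,"y": 0,"z": 0,"rx": 0,"ry": 0,"rz": 0},{"x": 0,"y": 0,"z": 0,"rx": 0,"ry": 0,"rz": 0},{"x": 0,"y": 0,"z": 0,"rx": 0,"ry": 0,"rz": 0},{"x": 0,"y": 0,"z": 0,"rx": 0,"ry": 0,"rz": 0},{"x": 0,"y": 0,"z": 0,"rx": 0,"ry": 0,"rz": 0},{"x": 0,"y": 0,"z": 0,"rx": 0,"ry": 0,"rz": 0},{"x": 0,"y": 0,"z": 0,"rx": 0,"ry": 0,"rz": 0},{"x": 0,"y": 0,"z": 0,"rx": 0,"ry": 0,"rz": 0}]}}

```text
t: 34.57
eef_pos: [509.9, 199.8, 112.7]
tcp_rot: [3.142, 0.0, 1.39]
ft_force: [-0.2, 1.6, -2.2]
opening: 0.463
grip_force: 30.0
```

>>> {"fn": "step_arm", "kwargs": {"plan": [{"x": -0.02,"y": 0,"z": 0,"rx": 0,"ry": 0,"rz": 0},{"x": 0,"y": 0,"z": 0,"rx": 0,"ry": 0,"rz": 0},{"x": 0,"y": 0,"z": 0,"rx": 0,"ry": 0,"rz": 0},{"x": 0,"y": 0,"z": 0,"rx": 0,"ry": 0,"rz": 0},{"x": 0,"y": 0,"z": 0,"rx": 0,"ry": 0,"rz": 0},{"x": 0,"y": 0,"z": 0,"rx": 0,"ry": 0,"rz": 0},{"x": 0,"y": 0,"z": 0,"rx": 0,"ry": 0,"rz": 0},{"x": 0,"y": 0,"z": 0,"rx": 0,"ry": 0,"rz": 0},{"x": 0,"y": 0,"z": 0,"rx": 0,"ry": 0,"rz": 0},{"x": 0,"y": 0,"z": 0,"rx": 0,"ry": 0,"rz": 0}]}}

```text
t: 35.4
eef_pos: [509.8, 199.2, 112.8]
tcp_rot: [-3.142, 0.0, 1.39]
ft_force: [0.3, -2.3, -1.0]
opening: 0.462
grip_force: 30.0
```

>>> {"fn": "step_arm", "kwargs": {"plan": [{"x": -0.02,"y": 0,"z": 0,"rx": 0,"ry": 0,"rz": 0},{"x": 0,"y": 0,"z": 0,"rx": 0,"ry": 0,"rz": 0},{"x": 0,"y": 0,"z": 0,"rx": 0,"ry": 0,"rz": 0},{"x": 0,"y": 0,"z": 0,"rx": 0,"ry": 0,"rz": 0},{"x": 0,"y": 0,"z": 0,"rx": 0,"ry": 0,"rz": 0},{"x": 0,"y": 0,"z": 0,"rx": 0,"ry": 0,"rz": 0},{"x": 0,"y": 0,"z": 0,"rx": 0,"ry": 0,"rz": 0},{"x": 0,"y": 0,"z": 0,"rx": 0,"ry": 0,"rz": 0},{"x": 0,"y": 0,"z": 0,"rx": 0,"ry": 0,"rz": 0},{"x": 0,"y": 0,"z": 0,"rx": 0,"ry": 0,"rz": 0}]}}

```text
t: 36.23
eef_pos: [509.7, 198.9, 112.7]
tcp_rot: [3.142, -0.0, 1.39]
ft_force: [-0.4, 2.0, -1.9]
opening: 0.461
grip_force: 30.0
```

>>> {"fn": "step_arm", "kwargs": {"plan": [{"x": -0.02,"y": 0,"z": 0,"rx": 0,"ry": 0,"rz": 0},{"x": 0,"y": 0,"z": 0,"rx": 0,"ry": 0,"rz": 0},{"x": 0,"y": 0,"z": 0,"rx": 0,"ry": 0,"rz": 0},{"x": 0,"y": 0,"z": 0,"rx": 0,"ry": 0,"rz": 0},{"x": 0,"y": 0,"z": 0,"rx": 0,"ry": 0,"rz": 0},{"x": 0,"y": 0,"z": 0,"rx": 0,"ry": 0,"rz": 0},{"x": 0,"y": 0,"z": 0,"rx": 0,"ry": 0,"rz": 0},{"x": 0,"y": 0,"z": 0,"rx": 0,"ry": 0,"rz": 0},{"x": 0,"y": 0,"z": 0,"rx": 0,"ry": 0,"rz": 0},{"x": 0,"y": 0,"z": 0,"rx": 0,"ry": 0,"rz": 0}]}}

```text
t: 37.07
eef_pos: [509.6, 198.3, 112.7]
tcp_rot: [3.142, 0.0, 1.39]
ft_force: [1.0, 2.6, -2.2]
opening: 0.461
grip_force: 30.0
```

>>> {"fn": "step_arm", "kwargs": {"plan": [{"x": -0.02,"y": 0,"z": 0,"rx": 0,"ry": 0,"rz": 0},{"x": 0,"y": 0,"z": 0,"rx": 0,"ry": 0,"rz": 0},{"x": 0,"y": 0,"z": 0,"rx": 0,"ry": 0,"rz": 0},{"x": 0,"y": 0,"z": 0,"rx": 0,"ry": 0,"rz": 0},{"x": 0,"y": 0,"z": 0,"rx": 0,"ry": 0,"rz": 0},{"x": 0,"y": 0,"z": 0,"rx": 0,"ry": 0,"rz": 0},{"x": 0,"y": 0,"z": 0,"rx": 0,"ry": 0,"rz": 0},{"x": 0,"y": 0,"z": 0,"rx": 0,"ry": 0,"rz": 0},{"x": 0,"y": 0,"z": 0,"rx": 0,"ry": 0,"rz": 0},{"x": 0,"y": 0,"z": 0,"rx": 0,"ry": 0,"rz": 0}]}}

```text
t: 37.9
eef_pos: [509.5, 197.9, 112.8]
tcp_rot: [3.141, -0.0, 1.39]
ft_force: [1.4, 5.3, -2.7]
opening: 0.458
grip_force: 30.0
```

>>> {"fn": "step_arm", "kwargs": {"plan": [{"x": -0.01,"y": 0,"z": 0,"rx": 0,"ry": 0,"rz": 0},{"x": 0,"y": 0,"z": 0,"rx": 0,"ry": 0,"rz": 0},{"x": 0,"y": 0,"z": 0,"rx": 0,"ry": 0,"rz": 0},{"x": 0,"y": 0,"z": 0,"rx": 0,"ry": 0,"rz": 0},{"x": 0,"y": 0,"z": 0,"rx": 0,"ry": 0,"rz": 0},{"x": 0,"y": 0,"z": 0,"rx": 0,"ry": 0,"rz": 0},{"x": 0,"y": 0,"z": 0,"rx": 0,"ry": 0,"rz": 0},{"x": 0,"y": 0,"z": 0,"rx": 0,"ry": 0,"rz": 0},{"x": 0,"y": 0,"z": 0,"rx": 0,"ry": 0,"rz": 0},{"x": 0,"y": 0,"z": 0,"rx": 0,"ry": 0,"rz": 0}]}}

```text
t: 38.73
eef_pos: [509.6, 197.9, 112.8]
tcp_rot: [3.141, -0.0, 1.39]
ft_force: [0.5, 7.5, -2.2]
opening: 0.462
grip_force: 30.0
```

>>> {"fn": "step_arm", "kwargs": {"plan": [{"x": -0.01,"y": 0,"z": 0,"rx": 0,"ry": 0,"rz": 0},{"x": 0,"y": 0,"z": 0,"rx": 0,"ry": 0,"rz": 0},{"x": 0,"y": 0,"z": 0,"rx": 0,"ry": 0,"rz": 0},{"x": 0,"y": 0,"z": 0,"rx": 0,"ry": 0,"rz": 0},{"x": 0,"y": 0,"z": 0,"rx": 0,"ry": 0,"rz": 0},{"x": 0,"y": 0,"z": 0,"rx": 0,"ry": 0,"rz": 0},{"x": 0,"y": 0,"z": 0,"rx": 0,"ry": 0,"rz": 0},{"x": 0,"y": 0,"z": 0,"rx": 0,"ry": 0,"rz": 0},{"x": 0,"y": 0,"z": 0,"rx": 0,"ry": 0,"rz": 0},{"x": 0,"y": 0,"z": 0,"rx": 0,"ry": 0,"rz": 0}]}}

```text
t: 39.57
eef_pos: [509.6, 197.9, 112.9]
tcp_rot: [3.141, -0.001, 1.39]
ft_force: [1.8, 7.9, -2.3]
opening: 0.462
grip_force: 30.0
```

>>> {"fn": "step_arm", "kwargs": {"plan": [{"x": -0.01,"y": 0,"z": 0,"rx": 0,"ry": 0,"rz": 0},{"x": 0,"y": 0,"z": 0,"rx": 0,"ry": 0,"rz": 0},{"x": 0,"y": 0,"z": 0,"rx": 0,"ry": 0,"rz": 0},{"x": 0,"y": 0,"z": 0,"rx": 0,"ry": 0,"rz": 0},{"x": 0,"y": 0,"z": 0,"rx": 0,"ry": 0,"rz": 0},{"x": 0,"y": 0,"z": 0,"rx": 0,"ry": 0,"rz": 0},{"x": 0,"y": 0,"z": 0,"rx": 0,"ry": 0,"rz": 0},{"x": 0,"y": 0,"z": 0,"rx": 0,"ry": 0,"rz": 0},{"x": 0,"y": 0,"z": 0,"rx": 0,"ry": 0,"rz": 0},{"x": 0,"y": 0,"z": 0,"rx": 0,"ry": 0,"rz": 0}]}}

```text
t: 40.4
eef_pos: [509.6, 197.8, 112.9]
tcp_rot: [3.141, -0.001, 1.389]
ft_force: [0.7, 9.1, -2.3]
opening: 0.464
grip_force: 30.0
```

>>> {"fn": "step_arm", "kwargs": {"plan": [{"x": 0.02,"y": 0,"z": 0,"rx": 0,"ry": 0,"rz": 0},{"x": 0,"y": 0,"z": 0,"rx": 0,"ry": 0,"rz": 0},{"x": 0,"y": 0,"z": 0,"rx": 0,"ry": 0,"rz": 0},{"x": 0,"y": 0,"z": 0,"rx": 0,"ry": 0,"rz": 0},{"x": 0,"y": 0,"z": 0,"rx": 0,"ry": 0,"rz": 0},{"x": 0,"y": 0,"z": 0,"rx": 0,"ry": 0,"rz": 0},{"x": 0,"y": 0,"z": 0,"rx": 0,"ry": 0,"rz": 0},{"x": 0,"y": 0,"z": 0,"rx": 0,"ry": 0,"rz": 0},{"x": 0,"y": 0,"z": 0,"rx": 0,"ry": 0,"rz": 0},{"x": 0,"y": 0,"z": 0,"rx": 0,"ry": 0,"rz": 0}]}}

```text
t: 41.23
eef_pos: [509.6, 197.9, 112.8]
tcp_rot: [3.141, -0.0, 1.39]
ft_force: [1.1, 6.7, -2.4]
opening: 0.46
grip_force: 30.0
```

>>> {"fn": "step_arm", "kwargs": {"plan": [{"x": 0,"y": 0,"z": 0,"rx": 0,"ry": 0,"rz": 0},{"x": 0,"y": 0,"z": 0,"rx": 0,"ry": 0,"rz": 0},{"x": 0,"y": 0,"z": 0,"rx": 0,"ry": 0,"rz": 0},{"x": 0,"y": 0,"z": 0,"rx": 0,"ry": 0,"rz": 0},{"x": 0,"y": 0,"z": 0,"rx": 0,"ry": 0,"rz": 0},{"x": 0,"y": 0,"z": 0,"rx": 0,"ry": 0,"rz": 0},{"x": 0,"y": 0,"z": 0,"rx": 0,"ry": 0,"rz": 0},{"x": 0,"y": 0,"z": 0,"rx": 0,"ry": 0,"rz": 0},{"x": 0,"y": 0,"z": 0,"rx": 0,"ry": 0,"rz": 0},{"x": 0,"y": 0,"z": 0,"rx": 0,"ry": 0,"rz": 0}], "jaw": -0.5}}

```text
t: 42.07
eef_pos: [509.5, 197.6, 112.8]
tcp_rot: [3.142, 0.0, 1.39]
ft_force: [0.6, -0.3, -0.3]
opening: 0.744
grip_force: 0.0
```

>>> {"fn": "step_arm", "kwargs": {"plan": [{"x": 0,"y": 0,"z": -0.3,"rx": 0,"ry": 0,"rz": 0},{"x": 0,"y": 0,"z": -0.6,"rx": 0,"ry": 0,"rz": 0},{"x": 0,"y": 0,"z": -0.9,"rx": 0,"ry": 0,"rz": 0},{"x": 0,"y": 0,"z": -0.9,"rx": 0,"ry": 0,"rz": 0},{"x": 0,"y": 0,"z": -0.9,"rx": 0,"ry": 0,"rz": 0},{"x": 0,"y": 0,"z": -0.9,"rx": 0,"ry": 0,"rz": 0},{"x": 0,"y": 0,"z": -0.9,"rx": 0,"ry": 0,"rz": 0},{"x": 0,"y": 0,"z": -0.6,"rx": 0,"ry": 0,"rz": 0},{"x": 0,"y": 0,"z": 0,"rx": 0,"ry": 0,"rz": 0},{"x": 0,"y": 0,"z": 0,"rx": 0,"ry": 0,"rz": 0}]}}

```text
t: 42.9
eef_pos: [509.4, 197.6, 263.4]
tcp_rot: [3.14, -0.001, 1.39]
ft_force: [-0.5, -0.1, -1.3]
opening: 0.749
grip_force: 0.0
```

```bash
python3 - <<'E'
from h import *
from cell import *
T=read_camera("top");h=hsv(T);red=((h[...,0]<8)|(h[...,0]>172))&(h[...,1]>130)
S=read_camera("scene");h2=hsv(S);r2=((h2[...,0]<8)|(h2[...,0]>172))&(h2[...,1]>130)
print([(x[0],x[1]) for x in blobs(red) if 150<x[0][0]<210 and 180<x[0][1]<225],[(x[0],x[1]) for x in blobs(r2) if 310<x[0][0]<350 and 200<x[0][1]<235])
W=read_camera("wrist")
cv2.imwrite("pics/s5.png",np.hstack([cv2.resize(S["image"][180:300,250:400],(400,320),interpolation=2),cv2.resize(W["image"],(400,320))])[:,:,::-1])
R=np.array([[np.cos(.1807),np.sin(.1807)],[-np.sin(.1807),np.cos(.1807)]]);o=np.array([508.9,197.5])
for c,hh in ((T,h),(S,h2),(W,hsv(W))):
    m=(hh[...,0]>100)&(hh[...,0]<135)&(hh[...,1]>110)
    P=np.array([plane(c,[x[0]],159)[0] for x in blobs(m,6)]);Q=(P[:,:2]-o)@np.array([[np.cos(-.1807),-np.sin(-.1807)],[np.sin(-.1807),np.cos(-.1807)]])
    print(Q[(abs(Q[:,0])<40)&(abs(Q[:,1])<60)].round(1))
E
```

```text
[(array([183.46938776, 202.81632653]), np.int32(49))] [(array([330.24691358, 217.86419753]), np.int32(81))]
[[  9.9 -10.6]
 [ 10.  -32.4]
 [-11.  -10.5]
 [-10.7 -32. ]]
[[ -7.4 -28.6]
 [ 13.4 -29.2]
 [ -8.5  -7.8]
 [ 13.1  -7.3]
 [ -8.7  14.1]
 [ 13.   14.3]
 [ -8.7  35.9]
 [ 13.1  36.1]]
[[-10.5  33. ]
 [ 10.5  33.1]
 [-10.4  11.2]
 [ 10.4  11.2]
 [-10.5 -10.6]
 [ 10.6 -10.6]
 [-10.7 -32.1]
 [  7.  -28.5]
 [ 11.8 -34. ]]
```

View pics/s5.png

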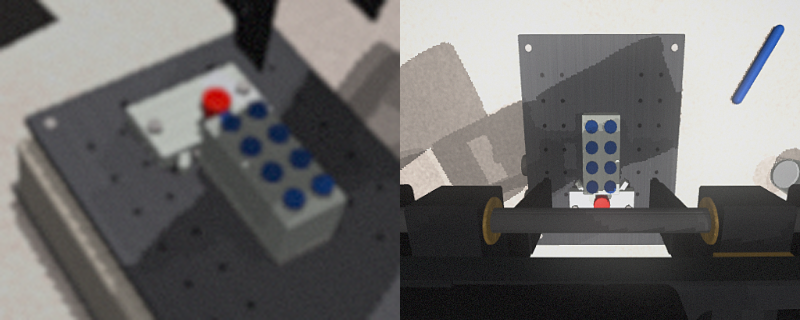

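The scene crop shows the rack against the block, square and flat, with the knob seated behind the caps. The knob sits only about 1 px higher than at rest, so I'll check its height to sub-pixel accuracy.

```bash
python3 - <<'E'
from h import *
from cell import *
S0=dict(np.load("pics/scene0.npz"))
S=[read_camera("scene") for _ in range(3)]
def f(im): 
    im=im.astype(float);return im[...,0]-(im[...,1]+im[...,2])/2
a=f(S0["image"]);b=np.mean([f(s["image"]) for s in S],0)
for nm,i in (("rest",a),("now",b)):
    p=i[205:232,327:335].mean(1);print(nm,p.round(0).astype(int))
    k=np.argmax(p>70);print("top edge",205+k-1+(70-p[k-1])/(p[k]-p[k-1]), "col extent",[np.where(i[r]>70)[0][[0,-1]] for r in (214,216,218,220)])
h=[project(S0,[[499,140,145+z]])[0,1] for z in (0,2,5)];print(h)
E
```

```text
rest [ -2  -2  -3  -3  -4  -3  -3   8  42  92 140 165 168 164 158 144 120  91
  69  46  24   7   2   1   0   0   0]
top edge 213.55388471177946 col extent [array([328, 333]), array([326, 335]), array([326, 336]), array([326, 335])]
now [ -1  -2  -2  -3  -4  -4   3  31  82 136 172 179 180 174 163 139 102  54
  15  -4  -9  -8  -6  -3  -2  -1   0]
top edge 212.77087618264088 col extent [array([327, 334]), array([326, 336]), array([326, 336]), array([327, 335])]
[np.float64(216.1826552682905), np.float64(215.43695518898886), np.float64(214.31227083451836)]
```

The knob rose 0.78 px, which is about 2.1 mm, so the plunger is in the notch. The rack is at about (0, 0.3) in the shaker frame and released.

```bash
python3 -c "
from cell import *
print(job_done())"
```

```text
the job is handed in; nothing more can be done
None
```

The blue-capped rack is on the shaker, pushed home to the end stop with the plunger in the notch (knob about 2 mm up) and released; the highest push I read was about 9 N, the red rack was not touched, and the job is handed in, though no verdict came back.

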